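# Refit the plug-in cards of a radio chassis

## Robot

A 6-joint arm with a two-finger parallel gripper is mounted at the origin on the work surface. World frame = base frame: x ahead of the robot, y to its left, z up, the work surface at z = 0. Lengths are in mm, angles in rad, forces in N, time in s.
With the tool pointing down it reaches from about 350 to 975 mm from the base axis. Payload 7.1 kg.
Tool frame: the origin (TCP) lies on the mounting face of the last link; the fingertips stand 182 mm ahead of it and the grasp point (between the pads) lies 163 mm ahead of it; z points along the fingers, y is the direction in which the jaws open and shut (so a half turn about z gives the same grasp; the last joint's range is limited). The gripper opens to 88 mm and grips with 3 to 60 N. Pads are 20 mm wide; open, the fingers measure 115 mm over their backs; the gripper's body (75 mm by 178 mm) begins 61 mm behind the grasp point.
Start: joints at [-1.237, 0.423, 1.63, -0, 1.089, -0.019], TCP at [215.971, -586.483, 404.675] pointing down, gripper open.
Joint ranges: [-3, 3], [-0.9, 2.11], [0.09, 2.58], [-1.31, 4.45], [0.11, 2.69], [-2.54, 2.54]. Speed limits (rad/s): [2.39, 2.39, 3.01, 3.14, 3.14, 3.14].

## Interface

Orientations are given as a rotation vector (axis times angle).
In Python, from workcell import ctrl, optics, nets gives the robot as it stands.
- The arm moves only by the tool send_rows, never from a script. Its argument "rows" is a list of rows, each an object with "offset": the shift along the tool's x, y, z in m, a list of three; "twist": the turn, a rotation vector about the tool's x, y, z in degrees, a list of three. A call has exactly 5 rows; each row shifts and turns the pose as measured when the row begins, along the tool's axes as they then stand; what a row does not reach is not made up. A row lasts 1/12 s, in which the tool goes at most 41.7 mm and 7.16 degrees, less where a joint would pass 70% of its speed; a pose out of reach is approached as far as the arm can. A call is refused whole if a number of a shift passes 0.0417 or a number of a turn 7.16, either way. A call with a gripper value outside its range is refused whole. "gripper" is the finger opening in m, from 0 to 0.0878, set as the call begins (left out, the last holds). The fingers move at their own pace and stop on an object; the grip force is fixed at half the most. Time passes only in rows, so rows that do not move let the fingers close, or fill a call up. It gives the time, the measured TCP pose, the force and the opening at its end, in the units of the state.
- ctrl.get_obs(): the state, without advancing time (a new reading comes with each control period).
- optics.get_image(name): name is "scene" or "top" or "wrist"; returns (picture, depth): 420x560x3 uint8, blue, green, red; 420x560 float32, mm along the optical axis (not along the pixel's ray), 0 where there is no reading.
- optics.camera_info(name): a dict with "K" (3x3 intrinsics, pixels), "k1" (the pictures are not rectified: a ray, as slopes to the right and down, at radius r is drawn at 1 + k1 r^2 times it, then the intrinsics apply), "pose" (4x4, takes a point from camera to world coordinates). Camera axes: x right, y down, z forward; pixel columns grow to the right and rows downward; lengths in mm; the calibration is good to about 2 mm. A picture is of the moment at which its call begins: read the wrist's pose just before it. camera_info takes no time and is no camera call; for the wrist camera it gives the pose at the moment of the call.
- ctrl.close_job(): hands the job in, once; it reports no verdict.
Trained networks look in the newest picture that a camera, given by its name, has taken for a name from the list of things; names that differ only in an ending like _2 or _b are one class to them, and where a whole thing is asked for, a point or a joint stands for the part that bears it (a point fixed in the world has none). Each returns a list of dicts, best first, with "conf" (0 to 1); they miss things now and then, are a little off and sometimes report something else, mostly with a low value. They report only what shows in the picture. A call takes as long as a camera call.
- nets.spot_in(camera, label): "extent" ([left, top, right, bottom] in pixels, round what is visible of it).
- nets.spot_point(camera, label): "position" ([column, row] in pixels: a listed point, or the origin of a listed thing).
The state is a dict: "t": time; "qpos": joint angles; "qvel": joint speeds; "joint_torque": joint torques, N m; "ee_pos": TCP position; "orientation": TCP orientation; "ft_force": force on the tool from outside, world axes, zero at the start; "moment": the same for the moment, N m; "width": finger opening in mm.
Only numpy, scipy, OpenCV 4.12 (cv2) and the standard library are available. Lean on these libraries where they do the work, as an engineer would, in place of code of your own. Each camera call takes 0.05 s, during which the arm holds its last target. There are 200 camera calls.

## Task

Open the radio chassis: pinch the hood's red snap tab in towards the black rib, lift the hood off and set it down upright in the middle of the mat; then tilt each circuit card from the rack in under the lips of the slot of its own colour and stand it upright there. When all the cards are in, press the orange lever down until it catches and stays down, and only then put the hood back on the chassis the same way round, fully home, with its tab sprung out again. Leave the screwdriver, meter and parts box alone.

Things in the scene. Friction and masses are not known exactly. Their poses are not given: they have to be found in the camera images.
- hood_mid (a point): Middle of the grey hood, an upside-down open box 190 (x) x 138 (y) x 60 mm high, 0.25 kg; the point is 30 mm above its lower rim, z up. At the start it sits latched on the chassis, axes parallel to the chassis', rim 55 mm above the table inside a border 6 mm high. A hook at the lower edge of its -x side reaches 8 mm out under a steel ledge of the chassis.
- hood_grip (a point): Where to pinch the hood: a point of the hood 47 mm above and 15.5 mm to -x of hood_mid, 17 mm above the hood's flat top. On that top stand a red sprung tab (outer face 29.5 mm to -x of this point) and a fixed black rib (outer face 20.5 mm to +x), 40 and 50 mm wide along y, 32 mm tall. Tab fully in: this point is midway, 41 mm wide.
- tab (a joint): The hood's snap tab: 0 = sprung out, hook under the ledge; 0.009 m = fully pressed in (towards +x of the hood); unhooked from 0.007. The spring pushes back with 6 N at rest, 12 N fully in. Keep pinching tab and rib together along x while lifting straight up; the hood is free after 15 mm. It has 2.5 mm of play all round in the chassis rim; home, its hood_mid is 9 mm to -x of the yellow slot and 65 mm above its floor.
- mat_mid (a point): Blue-edged black mat, 250 x 200 mm and 4 mm thick, fixed; the point is the centre of its top, x along the 250 mm side.
- lever (a joint): Orange-tipped lock lever on the deck along the -y side of the chassis: 0 = up, 0.45 rad = fully down. A spring lifts it; past about 0.37 rad a brass catch snaps over its nose and then holds it at about 0.42 by itself. Pressing at the tip pad takes about 15 N at most.
- lever_pad (a point): Centre of the top of the lever's orange tip pad (36 mm along the lever by 30 mm). The lever's axle lies 95 mm from it towards +x of the chassis, parallel to chassis y; while pressed the pad comes down about 41 mm and moves about 12 mm towards -x.
- card_red_mid (a point): Green circuit card with a red top band: a rigid plate 110 mm wide (its y), 8 mm thick (its x), 75 mm high (z up), 0.12 kg. The point is its centre. It starts standing in one of three grooves, 62 mm apart, of a wooden rack (rails reach 32 mm above the table, card foot 8 mm above it). No front or back. Not present in every run.
- slot_red (a point): The red-marked card slot of the chassis, nearest the latch (order along x: red, yellow, blue, 60 mm apart). Centre of the slot's floor, 20 mm above the table; axes are the chassis' (x away from the hood's latch side, y along the slot, z up). A groove 16 mm wide along x between rails 8 mm high. Side walls, 35 mm high above this floor, leave a card 10 mm either way along y.
- lip_red (a point): Midway between the two red lips, at their underside, 80 mm above the red slot's floor. They overhang x = -4 to +10 mm of the slot from steel posts 10 mm behind it (y = -63 to -47 and 47 to 63 mm), 5 mm thick. So a card goes in with its top leaning 10 to 25 degrees to -x, sliding along its own plane, then is stood upright (0 to 8 degrees past upright, where the posts stop it).
- card_yellow_mid (a point): Green circuit card with a yellow top band: a rigid plate 110 mm wide (its y), 8 mm thick (its x), 75 mm high (z up), 0.12 kg. The point is its centre. It starts standing in one of three grooves, 62 mm apart, of a wooden rack (rails reach 32 mm above the table, card foot 8 mm above it). No front or back. Not present in every run.
- slot_yellow (a point): The yellow-marked card slot of the chassis, middle (order along x: red, yellow, blue, 60 mm apart). Centre of the slot's floor, 20 mm above the table; axes are the chassis' (x away from the hood's latch side, y along the slot, z up). A groove 16 mm wide along x between rails 8 mm high. Side walls, 35 mm high above this floor, leave a card 10 mm either way along y.
- lip_yellow (a point): Midway between the two yellow lips, at their underside, 80 mm above the yellow slot's floor. They overhang x = -4 to +10 mm of the slot from steel posts 10 mm behind it (y = -63 to -47 and 47 to 63 mm), 5 mm thick. So a card goes in with its top leaning 10 to 25 degrees to -x, sliding along its own plane, then is stood upright (0 to 8 degrees past upright, where the posts stop it).
- card_blue_mid (a point): Green circuit card with a blue top band: a rigid plate 110 mm wide (its y), 8 mm thick (its x), 75 mm high (z up), 0.12 kg. The point is its centre. It starts standing in one of three grooves, 62 mm apart, of a wooden rack (rails reach 32 mm above the table, card foot 8 mm above it). No front or back. Not present in every run.
- slot_blue (a point): The blue-marked card slot of the chassis, farthest from the latch (order along x: red, yellow, blue, 60 mm apart). Centre of the slot's floor, 20 mm above the table; axes are the chassis' (x away from the hood's latch side, y along the slot, z up). A groove 16 mm wide along x between rails 8 mm high. Side walls, 35 mm high above this floor, leave a card 10 mm either way along y.
- lip_blue (a point): Midway between the two blue lips, at their underside, 80 mm above the blue slot's floor. They overhang x = -4 to +10 mm of the slot from steel posts 10 mm behind it (y = -63 to -47 and 47 to 63 mm), 5 mm thick. So a card goes in with its top leaning 10 to 25 degrees to -x, sliding along its own plane, then is stood upright (0 to 8 degrees past upright, where the posts stop it).
- screwdriver: Bystander: red-handled screwdriver lying on the table beyond the work; leave alone.
- meter: Bystander: yellow multimeter, 150 x 80 x 34 mm; leave alone.
- partsbox: Bystander: clear divided parts box, 90 x 150 x 35 mm; leave alone.

How it is judged (in metres and radians):
On the way, in this order (a step that is already met when the one before it is completed fails the run):
1. the hood is off the chassis and stands released in the middle of the mat (horizontal distance between hood_mid and mat_mid below 0.04 m and height (world z) of hood_mid between 0.026 and 0.042 m and angle between hood_mid's own z axis and vertical below 0.1 rad and contact force between the fingers and hood below 0.05 N), for 0.2 s.
2. every card present stands upright in the slot of its colour (x of card_red_mid in the frame of slot_red between -0.006 and 0.012 m and y of card_red_mid in the frame of slot_red between -0.014 and 0.014 m and z of card_red_mid in the frame of slot_red between 0.03 and 0.042 m and angle between the z axis of card_red_mid and the z axis of slot_red, either way round below 0.17 rad and x of card_yellow_mid in the frame of slot_yellow between -0.006 and 0.012 m and y of card_yellow_mid in the frame of slot_yellow between -0.014 and 0.014 m and z of card_yellow_mid in the frame of slot_yellow between 0.03 and 0.042 m and angle between the z axis of card_yellow_mid and the z axis of slot_yellow, either way round below 0.17 rad and x of card_blue_mid in the frame of slot_blue between -0.006 and 0.012 m and y of card_blue_mid in the frame of slot_blue between -0.014 and 0.014 m and z of card_blue_mid in the frame of slot_blue between 0.03 and 0.042 m and angle between the z axis of card_blue_mid and the z axis of slot_blue, either way round below 0.17 rad), for 0.2 s.
3. the lever is pressed down until it is caught (value of joint lever above 0.39 rad), for 0.2 s.
4. the hood is back on the chassis, fully home and latched, and released (x of hood_mid in the frame of slot_yellow between -0.014 and -0.004 m and y of hood_mid in the frame of slot_yellow between -0.005 and 0.005 m and z of hood_mid in the frame of slot_yellow below 0.0675 m and angle between hood_mid's own z axis and vertical below 0.04 rad and value of joint tab below 0.002 m and contact force between the fingers and hood below 0.05 N), for 0.2 s.
At the end, for the whole second after the job is handed in: Hood fully down on the chassis (2.5 mm in height, 5 mm sideways, 0.04 rad), tab out (under 2 mm), released; each card present on the floor of its own slot (x -6 to 12 mm, y within 14 mm, 0.17 rad from upright); lever held down (over 0.39 rad) (all of step 2 and all of step 4 and value of joint lever above 0.39 rad and linear speed of hood below 0.02 m/s); the robot touches nothing.
It fails at once if the screwdriver is pushed about (more than 30 mm) (distance of screwdriver from where it was at the start of the episode above 0.03 m).
It fails at once if the yellow meter is pushed about (more than 30 mm) (distance of meter from where it was at the start of the episode above 0.03 m).
It fails at once if the clear parts box is pushed about (more than 30 mm) (distance of partsbox from where it was at the start of the episode above 0.03 m).
Of card_red, card_yellow, card_blue only 2 to 3 are there at a start; the rules pass over those that are not, and their reading is None.
At some moment in a run one of hood may be knocked a few centimetres aside while the robot is not near it.
It also fails if it takes over 200 s, if anything falls off the work surface, if the arm or the gripper's body presses on something with over 40 N, if the wrist force passes 120 N, or if a joint passes its speed limit or range.

## Working session

There is one attempt and no reset: what is moved stays moved. The work goes in short steps, Python scripts to look and compute and a tool call to move; the robot and the scene stay as the last step left them, time stands still between calls to the robot, and variables do not carry over. Pictures are saved under pics/ and viewed, about 12 in all and at most 16, crops included, and the job is handed in when it is done.

Besides the shell and the picture viewer there is one more tool, called after "Call:" as name(argument=value, ...), one argument or row to a line, values as JSON. send_rows: Moves the arm, as the interface text tells. Its arguments: {"type":"object","properties":{"rows":{"type":"array"},"gripper":{"type":"number"}},"required":["rows"]}

```bash
ls; mkdir -p pics; cat > h.py <<'E'
import numpy as np, cv2
from scipy.spatial.transform import Rotation as R
from workcell import ctrl, optics, nets
def ray(cam,px):
    c=cam; K=np.array(c["K"]); u=(np.array(px,float)-K[:2,2])/np.array([K[0,0],K[1,1]])
    s=u.copy()
    for _ in range(20): s=u/(1+c["k1"]*(s@s))
    return s
def at_depth(c,px,d):
    s=ray(c,px); P=np.array(c["pose"]); return P[:3,:3]@(np.array([s[0],s[1],1])*d)+P[:3,3]
def at_z(c,px,z):
    s=ray(c,px); P=np.array(c["pose"]); v=P[:3,:3]@np.array([s[0],s[1],1]); return P[:3,3]+v*(z-P[2,3])/v[2]
def cloud(c,depth):
    h,w=depth.shape; K=np.array(c["K"]); uu,vv=np.meshgrid(np.arange(w),np.arange(h))
    u=np.stack([(uu-K[0,2])/K[0,0],(vv-K[1,2])/K[1,1]],-1); s=u.copy()
    for _ in range(15): s=u/(1+c["k1"]*(s**2).sum(-1,keepdims=True))
    P=np.array(c["pose"]); p=np.concatenate([s,np.ones((h,w,1))],-1)*depth[...,None]
    return p@P[:3,:3].T+P[:3,3]
def st():
    o=ctrl.get_obs(); print("t",round(o["t"],2),"pos",np.round(o["ee_pos"],1),"w",round(o["width"],1),"F",np.round(o["ft_force"],1)); return o
E
python3 - <<'E'
from h import *
o=st(); print(R.from_rotvec(o["orientation"]).as_matrix().round(3))
for n in ["top","scene"]:
    im,d=optics.get_image(n); c=optics.camera_info(n); cv2.imwrite(f"pics/{n}0.png",im); np.save(f"{n}_d.npy",d)
    print(n,np.round(c["pose"],2).tolist(),np.round(c["K"],1).tolist(),c["k1"])
    if n=="top":
        for l in ["hood_mid","hood_grip","mat_mid","lever_pad","card_red_mid","card_yellow_mid","card_blue_mid","slot_yellow","screwdriver","meter","partsbox"]:
            for r in nets.spot_point(n,l)[:2]:
                p=r["position"]; dd=d[int(p[1]),int(p[0])]
                print(l,np.round(p,1),round(r["conf"],2),at_depth(c,p,dd).round(0))
E
```

```text
pics
t 0.0 pos [ 215.9 -586.2  403.9] w 87.8 F [0.6 0.4 0.2]
[[ 0.938  0.346 -0.   ]
 [ 0.346 -0.938  0.001]
 [ 0.    -0.002 -1.   ]]
top [[-0.02, -0.98, 0.21, 374.36], [-1.0, 0.02, -0.0, 6.44], [-0.0, -0.21, -0.98, 1082.75], [0.0, 0.0, 0.0, 1.0]] [[429.4, 0.0, 282.8], [0.0, 429.4, 206.7], [0.0, 0.0, 1.0]] -0.10703312927885325
hood_mid [274.8 216.8] 0.61 [554.  23. 145.]
hood_grip [278.3 223.5] 0.67 [544.  16. 116.]
mat_mid [165.9 254.7] 0.78 [488. 303.   5.]
lever_pad [324.3 213.8] 0.9 [565. -91. 114.]
card_red_mid [406.5 210.2] 0.87 [ 577. -294.   77.]
card_yellow_mid [406.  235.4] 0.5 [ 515. -286.   82.]
screwdriver [280.3 146.9] 0.55 [766.   8.  14.]
meter [370.  153.8] 0.88 [ 737. -223.   34.]
partsbox [198.3 147.9] 0.65 [769. 225.  12.]
scene [[0.33, 0.8, -0.5, 1172.72], [0.94, -0.28, 0.18, -193.04], [0.0, -0.53, -0.85, 1090.89], [0.0, 0.0, 0.0, 1.0]] [[463.2, 0.0, 280.9], [0.0, 463.2, 208.2], [0.0, 0.0, 1.0]] -0.13579314869791723
```

```bash
python3 - <<'E'
import cv2
a=cv2.imread("pics/top0.png")[100:320,60:480]; cv2.imwrite("pics/top0c.png",cv2.resize(a,(798,418),interpolation=cv2.INTER_CUBIC))
E
```

```text
(no output)
```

View pics/top0c.png

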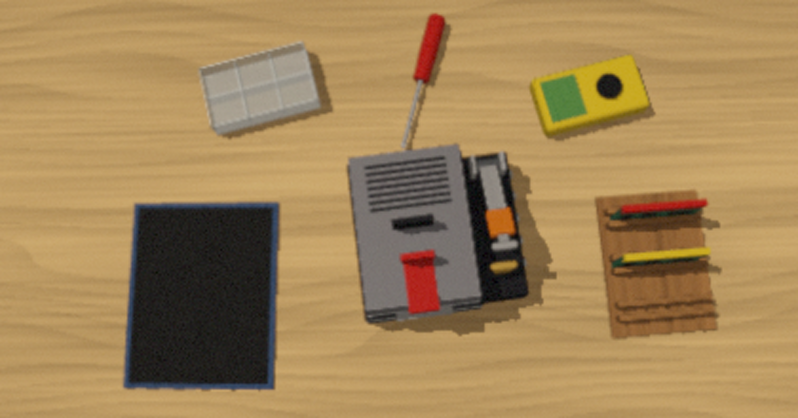

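View pics/scene0.png

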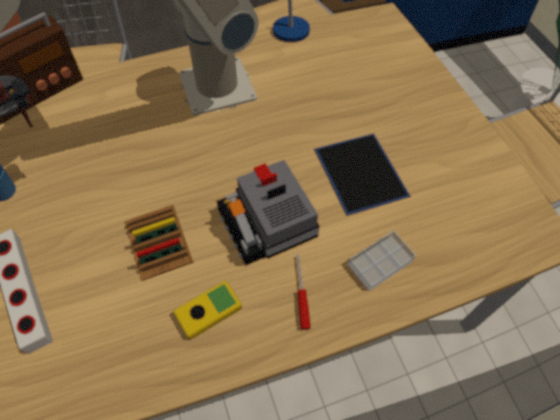

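Hood (crop ~415,235) is on the chassis, yaw a few degrees; mat is at the left, lever right of the hood. The rack on the right holds only the red (660,208) and yellow (660,257) cards, so there's no blue card. Next I'll fit poses from the depth.

```bash
cat >> h.py <<'E'
def rect(pts):
    (cx,cy),(w,h),a=cv2.minAreaRect(pts[:,:2].astype(np.float32)); return np.round([cx,cy,w,h,a],1)
def go(pos,rot,off=163,grasp=True):
    """print tool-frame shift/twist from now to target grasp point pos (mm) & tool matrix rot"""
    o=ctrl.get_obs(); R0=R.from_rotvec(o["orientation"]); R1=R.from_matrix(rot)
    tcp=np.array(pos,float)-(R1.apply([0,0,off]) if grasp else 0)
    d=R0.inv().apply(tcp-o["ee_pos"]); tw=np.degrees((R0.inv()*R1).as_rotvec())
    print("shift mm",d.round(1),"twist",tw.round(2),"rows",np.ceil(max(abs(d).max()/41,abs(tw).max()/7.1)))
def tool(yaw_y,tilt=0,sgn=1):
    """tool down; tool y along horizontal dir yaw_y (deg); tilt = tool back leans towards -y'dir"""
    a=np.radians(yaw_y); y=np.array([np.cos(a),np.sin(a),0])*sgn; z=np.array([0,0,-1.]); x=np.cross(y,z)
    M=np.stack([x,y,z],1)
    ax=np.array([-np.sin(a),np.cos(a),0])  # +rot about it moves up towards +dir
    return R.from_rotvec(ax*np.radians(-tilt)).as_matrix()@M
def axes(im,d,c): return cloud(c,d)
E
python3 - <<'E'
from h import *
c=optics.camera_info("top"); d=np.load("top_d.npy"); im=cv2.imread("pics/top0.png"); P=cloud(c,d); hsv=cv2.cvtColor(im,cv2.COLOR_BGR2HSV)
x,y,z=P[...,0],P[...,1],P[...,2]; ok=d>0
def sel(m): return P[m&ok]
roi=(x>430)&(x<690)&(y>-140)&(y<130)
t=sel(roi&(abs(z-115)<5)&(y>-75)&(hsv[...,1]<60)); print("hood top",rect(t),np.median(t[:,2]),len(t))
red=(hsv[...,1]>150)&((hsv[...,0]<6)|(hsv[...,0]>174))
t=sel(roi&red&(z>135)); print("tab",rect(t),np.median(t[:,2]),len(t))
t=sel(roi&(z>135)&(hsv[...,2]<60)); print("rib",rect(t),np.median(t[:,2]),len(t))
t=sel(roi&(hsv[...,0]>7)&(hsv[...,0]<18)&(hsv[...,1]>200)&(y<-60)&(z>60)); print("pad",rect(t),np.median(t[:,2]),len(t))
t=sel((abs(z-4)<6)&(y>150)&(y<450)&(x>350)&(x<650)&(hsv[...,2]<120)&((hsv[...,1]<60)|(hsv[...,0]>90))); print("mat",rect(t),np.median(t[:,2]),len(t))
rk=(y<-200)&(y>-400)&(x>400)&(x<660)
t=sel(rk&red&(z>55)); print("red",rect(t),np.median(t[:,2]),len(t))
t=sel(rk&(hsv[...,0]>20)&(hsv[...,0]<35)&(hsv[...,1]>180)&(z>55)); print("yel",rect(t),np.median(t[:,2]),len(t))
t=sel(rk&(z>12)&(z<50)); print("rack",rect(t),np.median(t[:,2]),len(t))
o=ctrl.get_obs(); w=optics.camera_info("wrist")
R0=R.from_rotvec(o["orientation"]).as_matrix(); W=np.array(w["pose"])
print("cam in tool",(R0.T@(W[:3,3]-o["ee_pos"])).round(1),(R0.T@W[:3,:3]).round(2).tolist(),np.round(w["K"],0).tolist(),w["k1"])
E
```

```text
hood top [556.5  18.6 189.8 138.    6.5] 114.5800553854636 4168
tab [515.8  13.3   7.4  37.7   6.1] 146.13589244135744 66
rib [556.9  18.2   6.7  45.6   6.3] 145.47041795737516 77
pad [558.7 -87.1  33.3  32.1  10.8] 118.25363718226652 165
mat [489.2 304.  201.9 248.7  89.2] 3.545967220403327 6635
red [ 582.  -300.5    8.1  107.1    3.1] 82.09434501897363 179
yel [ 520.1 -299.1    8.9  108.6    3.4] 82.45512825885294 195
rack [ 522.7 -301.2  178.5  131.3    3.7] 31.053536236112336 1076
cam in tool [71.   0.7 20.2] [[-0.0, -0.97, -0.26], [1.0, -0.0, 0.0], [-0.0, -0.26, 0.97]] [[293.0, 0.0, 278.0], [0.0, 293.0, 211.0], [0.0, 0.0, 1.0]] -0.055022381571437975
```

```bash
cat >> h.py <<'E'
from scipy.spatial.transform import Slerp
def plan(pos,rot,n,grasp=True,p0=None,r0=None):
    """rows (mm, deg, tool frame) to bring grasp point to pos with tool matrix rot in n rows"""
    o=ctrl.get_obs(); R0=R.from_rotvec(o["orientation"]) if r0 is None else R.from_matrix(r0); R1=R.from_matrix(rot)
    g=np.array([0,0,163. if grasp else 0])
    a=np.array(o["ee_pos"])+R0.apply(g) if p0 is None else np.array(p0,float); b=np.array(pos,float)
    S=Slerp([0,1],R.concatenate([R0,R1])); last=None; k=0
    for i in range(n):
        Ra,Rb=S(i/n),S((i+1)/n); A=a+(b-a)*i/n-Ra.apply(g); B=a+(b-a)*(i+1)/n-Rb.apply(g)
        sh=Ra.inv().apply(B-A)/1000; tw=np.degrees((Ra.inv()*Rb).as_rotvec())
        print(i,sh.round(4).tolist(),tw.round(2).tolist())
E
python3 - <<'E'
from h import *
plan([541,17,241],tool(6.3),20)
E
```

```text
0 [0.0257, -0.0227, 0.0] [0.0, 0.0, -3.8]
1 [0.0271, -0.0209, 0.0] [0.0, 0.0, -3.8]
2 [0.0285, -0.0191, 0.0] [0.0, 0.0, -3.8]
3 [0.0297, -0.0172, 0.0] [0.0, 0.0, -3.8]
4 [0.0307, -0.0152, 0.0] [0.0, 0.0, -3.8]
5 [0.0317, -0.0131, 0.0] [0.0, 0.0, -3.8]
6 [0.0325, -0.011, 0.0] [0.0, 0.0, -3.8]
7 [0.0331, -0.0088, 0.0] [0.0, 0.0, -3.8]
8 [0.0336, -0.0066, 0.0] [0.0, 0.0, -3.8]
9 [0.034, -0.0043, 0.0] [0.0, 0.0, -3.8]
10 [0.0342, -0.0021, 0.0] [0.0, 0.0, -3.8]
11 [0.0343, 0.0002, 0.0] [0.0, 0.0, -3.8]
12 [0.0342, 0.0025, 0.0] [0.0, 0.0, -3.8]
13 [0.0339, 0.0048, 0.0] [0.0, 0.0, -3.8]
14 [0.0336, 0.007, 0.0] [0.0, 0.0, -3.8]
15 [0.033, 0.0092, 0.0] [0.0, 0.0, -3.8]
16 [0.0323, 0.0114, 0.0] [0.0, 0.0, -3.8]
17 [0.0315, 0.0135, 0.0] [0.0, 0.0, -3.8]
18 [0.0305, 0.0156, 0.0] [0.0, 0.0, -3.8]
19 [0.0294, 0.0176, 0.0] [0.0, 0.0, -3.8]
```

Call:
send_rows(
  rows=[
    {"offset":[0.026,-0.023,0],"twist":[0,0,-3.8]},
    {"offset":[0.027,-0.021,0],"twist":[0,0,-3.8]},
    {"offset":[0.0285,-0.019,0],"twist":[0,0,-3.8]},
    {"offset":[0.03,-0.017,0],"twist":[0,0,-3.8]},
    {"offset":[0.031,-0.015,0],"twist":[0,0,-3.8]},
  ],
  gripper=0.0878,
)

```text
t: 1.07
ee_pos: [297.3, -435.3, 404.3]
orientation: [2.953, 1.059, -0.001]
ft_force: [0.2, 0.5, 0.2]
width: 87.8
```

Call:
send_rows(
  rows=[
    {"offset":[0.032,-0.013,0],"twist":[0,0,-3.8]},
    {"offset":[0.0325,-0.011,0],"twist":[0,0,-3.8]},
    {"offset":[0.033,-0.009,0],"twist":[0,0,-3.8]},
    {"offset":[0.0335,-0.0065,0],"twist":[0,0,-3.8]},
    {"offset":[0.034,-0.0043,0],"twist":[0,0,-3.8]},
  ],
)

```text
t: 1.48
ee_pos: [379.4, -276.0, 404.6]
orientation: [2.724, 1.551, -0.001]
ft_force: [1.2, 0.0, -0.5]
width: 88.2
```

Call:
send_rows(
  rows=[
    {"offset":[0.034,-0.002,0],"twist":[0,0,-3.8]},
    {"offset":[0.034,0,0],"twist":[0,0,-3.8]},
    {"offset":[0.034,0.0025,0],"twist":[0,0,-3.8]},
    {"offset":[0.034,0.005,0],"twist":[0,0,-3.8]},
    {"offset":[0.0335,0.007,0],"twist":[0,0,-3.8]},
  ],
)

```text
t: 1.9
ee_pos: [459.0, -115.6, 405.4]
orientation: [2.411, 1.997, -0.0]
ft_force: [-0.4, -0.9, 0.2]
width: 87.6
```

Call:
send_rows(
  rows=[
    {"offset":[0.033,0.009,0],"twist":[0,0,-3.8]},
    {"offset":[0.032,0.0115,0],"twist":[0,0,-3.8]},
    {"offset":[0.0315,0.0135,0],"twist":[0,0,-3.8]},
    {"offset":[0.0305,0.0155,0],"twist":[0,0,-3.8]},
    {"offset":[0.029,0.0175,0],"twist":[0,0,-3.8]},
  ],
)

```text
t: 2.32
ee_pos: [536.2, 46.8, 406.2]
orientation: [2.026, 2.384, -0.0]
ft_force: [0.1, -0.4, -0.9]
width: 87.7
```

```bash
python3 - <<'E'
from h import *
st(); go([541,17,139],tool(6.3))
E
```

```text
t 2.32 pos [536.2  46.8 406.2] w 87.7 F [ 0.1 -0.4 -0.9]
shift mm [-29.2  -0.9 104.4] twist [0.5  0.57 2.99] rows 3.0
```

Call:
send_rows(
  rows=[
    {"offset":[-0.01,0,0.014],"twist":[0.2,0.2,1]},
    {"offset":[-0.01,0,0.014],"twist":[0.2,0.2,1]},
    {"offset":[-0.009,-0.001,0.014],"twist":[0.1,0.2,1]},
    {"offset":[0,0,0],"twist":[0,0,0]},
    {"offset":[0,0,0],"twist":[0,0,0]},
  ],
)

```text
t: 2.73
ee_pos: [543.3, 24.5, 363.7]
orientation: [2.082, 2.35, 0.008]
ft_force: [0.3, 0.7, 1.0]
width: 88.2
```

```bash
cat >> h.py <<'E'
def shot(n,name=None):
    c=optics.camera_info(n); im,d=optics.get_image(n); hsv=cv2.cvtColor(im,cv2.COLOR_BGR2HSV); P=cloud(c,d)
    if name: cv2.imwrite(f"pics/{name}.png",im)
    return c,im,d,hsv,P
def isred(h): return (h[...,1]>150)&((h[...,0]<6)|(h[...,0]>174))
def isyel(h): return (h[...,1]>150)&(h[...,0]>20)&(h[...,0]<35)
E
python3 - <<'E'
from h import *
st(); c,im,d,h,P=shot("wrist","w1"); ok=d>0; x,y,z=P[...,0],P[...,1],P[...,2]
roi=ok&(x>430)&(x<690)&(y>-70)&(y<130)
for n,m in dict(tab=roi&isred(h)&(z>138)&(z<155),rib=roi&(z>138)&(z<155)&(h[...,2]<60),top=roi&(abs(z-115)<4)&(h[...,1]<60)).items():
    t=P[m]; print(n,len(t),rect(t) if len(t)>3 else "",np.median(t[:,2]) if len(t) else "")
go([541,17,139],tool(6.3))
E
```

```text
t 2.73 pos [543.3  24.5 363.7] w 88.2 F [0.3 0.7 1. ]
tab 606 [516.4  12.9   8.2  40.    7.1] 146.57083693009884
rib 716 [557.2  17.7   8.   50.    7.8] 146.68009865925404
top 26957 [557.   20.5 189.2 132.5   6.7] 114.80590721133356
shift mm [-7.2 -3.3 61.6] twist [ 0.28 -0.12  0.64] rows 2.0
```

View pics/w1.png

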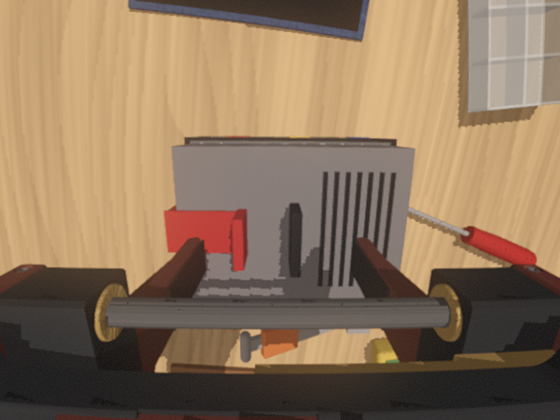

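Wrist view: tab (238,238) and rib (295,240) sit between the open jaws. Going down to (541,16).

```bash
python3 - <<'E'
from h import *
go([541.2,15.9,139],tool(6.6))
E
```

```text
shift mm [-8.4 -3.2 61.6] twist [ 0.28 -0.12  0.34] rows 2.0
```

Call:
send_rows(
  rows=[
    {"offset":[-0.0084,-0.0032,0.008],"twist":[0.28,-0.12,0.34]},
    {"offset":[0,0,0.02],"twist":[0,0,0]},
    {"offset":[0,0,0.02],"twist":[0,0,0]},
    {"offset":[0,0,0.012],"twist":[0,0,0]},
    {"offset":[0,0,0],"twist":[0,0,0]},
  ],
)

```text
t: 3.2
ee_pos: [541.3, 13.0, 304.9]
orientation: [2.088, 2.339, 0.006]
ft_force: [0.7, 0.1, 0.5]
width: 87.9
```

```bash
python3 - <<'E'
from h import *
st();go([541.2,15.9,139],tool(6.6))
E
```

```text
t 3.2 pos [541.3  13.  304.9] w 87.9 F [0.7 0.1 0.5]
shift mm [2.9 0.2 2.9] twist [ 0.42  0.12 -0.11] rows 1.0
```

Call:
send_rows(
  rows=[
    {"offset":[0.002,0,0.002],"twist":[0.3,0,0]},
    {"offset":[0,0,0],"twist":[0,0,0]},
    {"offset":[0,0,0],"twist":[0,0,0]},
    {"offset":[0,0,0],"twist":[0,0,0]},
    {"offset":[0,0,0],"twist":[0,0,0]},
  ],
  gripper=0.03,
)

```text
t: 3.62
ee_pos: [541.5, 14.1, 305.5]
orientation: [2.09, 2.339, 0.002]
ft_force: [-1.1, -0.2, -0.9]
width: 57.7
```

Call:
send_rows(
  rows=[
    {"offset":[0,0,0],"twist":[0,0,0]},
    {"offset":[0,0,0],"twist":[0,0,0]},
    {"offset":[0,0,0],"twist":[0,0,0]},
    {"offset":[0,0,0],"twist":[0,0,0]},
    {"offset":[0,0,0],"twist":[0,0,0]},
  ],
)

```text
t: 4.03
ee_pos: [540.4, 14.1, 306.0]
orientation: [2.09, 2.341, -0.001]
ft_force: [-0.2, -1.0, -3.1]
width: 40.4
```

Call:
send_rows(
  rows=[
    {"offset":[0,0,-0.008],"twist":[0,0,0]},
    {"offset":[0,0,-0.008],"twist":[0,0,0]},
    {"offset":[0,0,-0.01],"twist":[0,0,0]},
    {"offset":[0,0,-0.015],"twist":[0,0,0]},
    {"offset":[0,0,-0.015],"twist":[0,0,0]},
  ],
)

```text
t: 4.45
ee_pos: [539.6, 14.4, 363.3]
orientation: [-2.092, -2.343, 0.006]
ft_force: [0.1, -0.3, -2.9]
width: 40.0
```

Call:
send_rows(
  rows=[
    {"offset":[0,0,-0.02],"twist":[0,0,0]},
    {"offset":[0,0,-0.02],"twist":[0,0,0]},
    {"offset":[0,0,-0.02],"twist":[0,0,0]},
    {"offset":[0,0,-0.02],"twist":[0,0,0]},
    {"offset":[0,0,0],"twist":[0,0,0]},
  ],
)

```text
t: 4.87
ee_pos: [539.8, 14.7, 454.8]
orientation: [2.089, 2.339, 0.004]
ft_force: [0.5, -0.8, -3.3]
width: 40.2
```

```bash
python3 - <<'E'
from h import *
o=st(); c,im,d,h,P=shot("scene","s1"); cv2.imwrite("pics/s1c.png",cv2.resize(im[120:320,120:420],(750,500)))
# hood grip relation to mid: mid is 15.5 to +x of grip. mat target, hood yaw -1
y=np.radians(1.0); g=np.array([489.2,304.0])-15.5*np.array([np.cos(y),np.sin(y)])
plan([g[0],g[1],220],tool(1.0),10)
E
```

```text
t 4.87 pos [539.8  14.7 454.8] w 40.2 F [ 0.5 -0.8 -3.3]
0 [0.0295, -0.0033, 0.0069] [0.02, 0.01, 0.55]
1 [0.0294, -0.0036, 0.0069] [0.02, 0.01, 0.55]
2 [0.0294, -0.0039, 0.0069] [0.02, 0.01, 0.55]
3 [0.0294, -0.0041, 0.0069] [0.02, 0.01, 0.55]
4 [0.0293, -0.0044, 0.0069] [0.02, 0.01, 0.55]
5 [0.0293, -0.0047, 0.0069] [0.02, 0.01, 0.55]
6 [0.0292, -0.005, 0.007] [0.02, 0.01, 0.55]
7 [0.0292, -0.0052, 0.007] [0.02, 0.01, 0.55]
8 [0.0291, -0.0055, 0.007] [0.02, 0.01, 0.55]
9 [0.0291, -0.0058, 0.007] [0.02, 0.01, 0.55]
```

View pics/s1c.png

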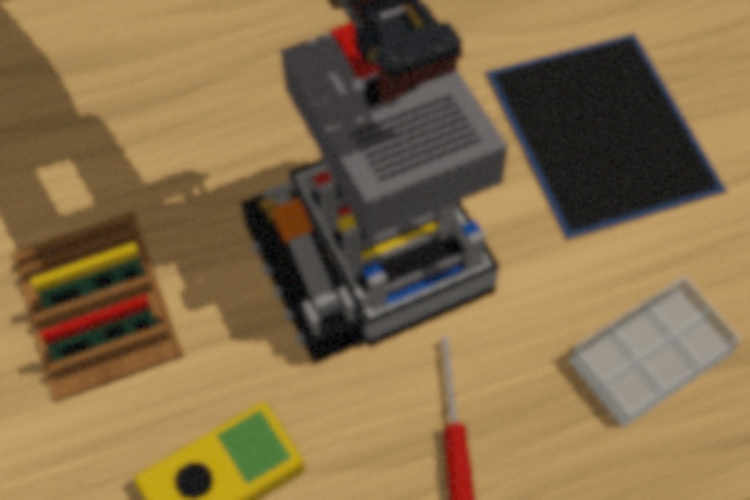

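The hood hangs level in the grip, clear of the chassis (lips visible beneath). Now carrying it to the mat.

Call:
send_rows(
  rows=[
    {"offset":[0.0295,-0.0035,0.007],"twist":[0,0,0.55]},
    {"offset":[0.0295,-0.0035,0.007],"twist":[0,0,0.55]},
    {"offset":[0.0295,-0.004,0.007],"twist":[0,0,0.55]},
    {"offset":[0.0295,-0.004,0.007],"twist":[0,0,0.55]},
    {"offset":[0.0295,-0.0045,0.007],"twist":[0,0,0.55]},
  ],
)

```text
t: 5.33
ee_pos: [505.4, 159.4, 414.5]
orientation: [2.156, 2.275, 0.002]
ft_force: [0.3, 0.2, -2.9]
width: 40.4
```

Call:
send_rows(
  rows=[
    {"offset":[0.029,-0.0047,0.007],"twist":[0,0,0.55]},
    {"offset":[0.029,-0.005,0.007],"twist":[0,0,0.55]},
    {"offset":[0.029,-0.0052,0.007],"twist":[0,0,0.55]},
    {"offset":[0.029,-0.0055,0.007],"twist":[0,0,0.55]},
    {"offset":[0.029,-0.0058,0.007],"twist":[0,0,0.55]},
  ],
)

```text
t: 5.75
ee_pos: [469.3, 308.8, 370.4]
orientation: [2.215, 2.221, -0.01]
ft_force: [1.0, 1.0, -4.0]
width: 40.2
```

```bash
python3 - <<'E'
from h import *
o=st()
# grasp was at z143 with hood home (mid z 85) -> mid on mat z 34 => grasp 92
go([473.7,303.7,92],tool(1.0))
E
```

```text
t 5.75 pos [469.3 308.8 370.4] w 40.2 F [ 1.  1. -4.]
shift mm [ -4.2   4.6 115.5] twist [-0.08  0.46 -0.87] rows 3.0
```

Call:
send_rows(
  rows=[
    {"offset":[-0.004,0.004,0.02],"twist":[0,0.3,-0.6]},
    {"offset":[0,0,0.025],"twist":[0,0,0]},
    {"offset":[0,0,0.025],"twist":[0,0,0]},
    {"offset":[0,0,0.02],"twist":[0,0,0]},
    {"offset":[0,0,0.008],"twist":[0,0,0]},
  ],
)

```text
t: 6.17
ee_pos: [468.8, 310.9, 264.0]
orientation: [-2.196, -2.245, 0.007]
ft_force: [0.3, -0.1, -3.8]
width: 40.4
```

Call:
send_rows(
  rows=[
    {"offset":[0,0,0],"twist":[0,0,0]},
    {"offset":[0,0,0.003],"twist":[0,0,0]},
    {"offset":[0,0,0.003],"twist":[0,0,0]},
    {"offset":[0,0,0.002],"twist":[0,0,0]},
    {"offset":[0,0,0.001],"twist":[0,0,0]},
  ],
)

```text
t: 6.58
ee_pos: [467.7, 310.2, 255.1]
orientation: [-2.196, -2.243, 0.014]
ft_force: [-0.1, -0.2, -2.9]
width: 40.4
```

```bash
python3 - <<'E'
from h import *
o=st()
go([473.7,303.7,92],tool(1.0))
E
```

```text
t 6.58 pos [467.7 310.2 255.1] w 40.4 F [-0.1 -0.2 -2.9]
shift mm [-6.6  5.9  0.1] twist [-0.48  0.25  0.21] rows 1.0
```

Call:
send_rows(
  rows=[
    {"offset":[0,0,0.001],"twist":[-0.3,0.2,0]},
    {"offset":[0,0,0.002],"twist":[0,0,0]},
    {"offset":[0,0,0.001],"twist":[0,0,0]},
    {"offset":[0,0,0.001],"twist":[0,0,0]},
    {"offset":[0,0,0],"twist":[0,0,0]},
  ],
)

```text
t: 7.0
ee_pos: [468.5, 310.4, 255.1]
orientation: [-2.199, -2.242, -0.003]
ft_force: [-1.0, 0.8, -2.3]
width: 40.5
```

Call:
send_rows(
  rows=[
    {"offset":[0,0,0.002],"twist":[0,0,0]},
    {"offset":[0,0,0.002],"twist":[0,0,0]},
    {"offset":[0,0,0.002],"twist":[0,0,0]},
    {"offset":[0,0,0.002],"twist":[0,0,0]},
    {"offset":[0,0,0.002],"twist":[0,0,0]},
  ],
)

```text
t: 7.42
ee_pos: [468.9, 310.5, 254.5]
orientation: [-2.199, -2.241, -0.005]
ft_force: [-6.7, -3.2, 20.8]
width: 40.6
```

Contact (20 N up), so the hood is on the mat. Releasing and rising.

Call:
send_rows(
  rows=[
    {"offset":[0,0,-0.001],"twist":[0,0,0]},
    {"offset":[0,0,0],"twist":[0,0,0]},
    {"offset":[0,0,0],"twist":[0,0,0]},
    {"offset":[0,0,0],"twist":[0,0,0]},
    {"offset":[0,0,0],"twist":[0,0,0]},
  ],
  gripper=0.0878,
)

```text
t: 7.83
ee_pos: [470.3, 311.0, 257.0]
orientation: [2.2, 2.242, 0.015]
ft_force: [0.1, -0.1, -0.5]
width: 70.5
```

Call:
send_rows(
  rows=[
    {"offset":[0,0,0],"twist":[0,0,0]},
    {"offset":[0,0,-0.01],"twist":[0,0,0]},
    {"offset":[0,0,-0.02],"twist":[0,0,0]},
    {"offset":[0,0,-0.03],"twist":[0,0,0]},
    {"offset":[0,0,-0.035],"twist":[0,0,0]},
  ],
)

```text
t: 8.25
ee_pos: [468.0, 309.2, 348.6]
orientation: [-2.199, -2.24, 0.007]
ft_force: [-0.0, -0.2, -0.3]
width: 87.9
```

Call:
send_rows(
  rows=[
    {"offset":[0,0,-0.035],"twist":[0,0,0]},
    {"offset":[0,0,-0.02],"twist":[0,0,0]},
    {"offset":[0,0,0],"twist":[0,0,0]},
    {"offset":[0,0,0],"twist":[0,0,0]},
    {"offset":[0,0,0],"twist":[0,0,0]},
  ],
)

```text
t: 8.67
ee_pos: [469.1, 309.8, 416.2]
orientation: [2.2, 2.242, 0.014]
ft_force: [-0.2, 0.1, 0.1]
width: 87.9
```

```bash
python3 - <<'E'
from h import *
o=st(); c,im,d,h,P=shot("top","t1"); cv2.imwrite("pics/t1c.png",cv2.resize(im[150:310,100:480],(798,336),interpolation=cv2.INTER_CUBIC)); ok=d>0; x,y,z=P[...,0],P[...,1],P[...,2]
m=ok&(y>180)&(y<420)&(x>350)&(x<640)
t=P[m&(abs(z-64)<6)]; print("hood on mat",rect(t),np.median(t[:,2]))
r=ok&(x>430)&(x<690)&(y>-60)&(y<100)
np.save("t1P.npy",P)
t=P[r&(z>45)&(z<62)]; print("rim?",rect(t))
for n,mm in dict(red=isred(h),yel=isyel(h),blue=(h[...,1]>150)&(h[...,0]>95)&(h[...,0]<130)).items():
    t=P[r&mm]; print(n,len(t),t.min(0).round(),t.max(0).round(), rect(t)); t=P[r&mm&(z>95)]; print("  lips",len(t),rect(t) if len(t)>2 else "",)
    for lab in []: pass
for l in ["slot_red","lip_red","slot_yellow","lip_yellow","slot_blue","lip_blue"]:
    for q in nets.spot_point("top",l)[:1]:
        print(l,np.round(q["position"],1),round(q["conf"],2),at_z(c,q["position"],100 if "lip" in l else 20).round(1))
E
```

```text
t 8.67 pos [469.1 309.8 416.2] w 87.9 F [-0.2  0.1  0.1]
hood on mat [486.  310.9 198.7 133.3   1.2] 63.51892801411611
rim? [554.7  13.8 208.5 159.8   6.3]
red 284 [475. -54.  14.] [627.  75. 108.] [532.4 -12.7  81.3 188.7  43.1]
  lips 69 [508.6  12.2  11.8 121.5   6.4]
yel 285 [555. -43.  14.] [583.  81. 108.] [567.9  18.2  15.5 125.7   6.5]
  lips 74 [568.2  19.   12.8 124.    6.7]
blue 208 [615. -35.  15.] [638.  86. 109.] [625.8  25.7  12.  120.9   5.8]
  lips 53 [626.3  25.7  11.1 120.9   5.8]
slot_red [282.6 248.8] 0.9 [497.1   6.8  20. ]
lip_red [282.6 242. ] 0.79 [503.6   6.5 100. ]
slot_yellow [279.3 221.4] 0.76 [566.4  13.8  20. ]
lip_yellow [280.  213.4] 0.82 [570.8  11.3 100. ]
slot_blue [270.6 197.1] 0.58 [629.6  34.9  20. ]
lip_blue [273.4 190.4] 0.56 [626.5  26.  100. ]
```

View pics/t1c.png

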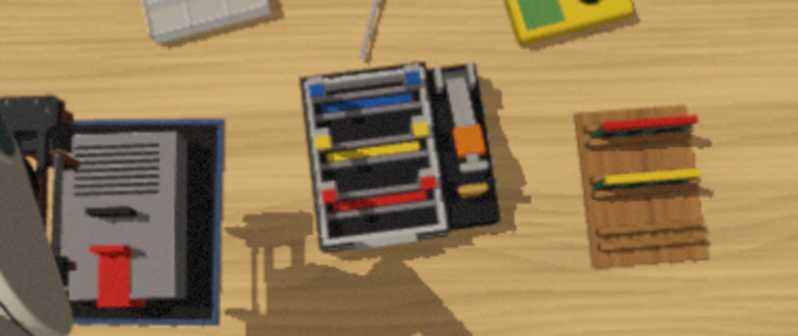

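Hood stands on the mat at (486,311); the chassis (crop ~375,155) is open with all three lip pairs visible. I'll stop over the chassis for a closer wrist measurement on the way to the rack.

Call:
send_rows(
  rows=[
    {"offset":[-0.036,0.007,0],"twist":[0,0,-0.2]},
    {"offset":[-0.036,0.007,0],"twist":[0,0,-0.2]},
    {"offset":[-0.036,0.007,0],"twist":[0,0,-0.2]},
    {"offset":[-0.036,0.007,0],"twist":[0,0,-0.2]},
    {"offset":[-0.036,0.007,0],"twist":[0,0,-0.2]},
  ],
)

```text
t: 9.43
ee_pos: [509.2, 131.2, 411.2]
orientation: [-2.165, -2.272, -0.007]
ft_force: [0.4, -0.6, -0.2]
width: 88.0
```

Call:
send_rows(
  rows=[
    {"offset":[-0.036,0.007,0],"twist":[0,0,-0.2]},
    {"offset":[-0.036,0.007,0],"twist":[0,0,-0.2]},
    {"offset":[-0.03,0.007,0],"twist":[0,0,-0.2]},
    {"offset":[0,0,0],"twist":[0,0,0]},
    {"offset":[0,0,0],"twist":[0,0,0]},
  ],
)

```text
t: 9.85
ee_pos: [536.6, 19.3, 408.5]
orientation: [-2.159, -2.276, -0.002]
ft_force: [-0.3, 0.5, -0.5]
width: 88.0
```

```bash
python3 - <<'E'
from h import *
o=st(); c,im,d,h,P=shot("wrist","w2"); ok=d>0; x,y,z=P[...,0],P[...,1],P[...,2]
r=ok&(x>430)&(x<690)&(y>-70)&(y<110)
for n,mm in dict(red=isred(h),yel=isyel(h),blue=(h[...,1]>150)&(h[...,0]>95)&(h[...,0]<130)).items():
    t=P[r&mm&(z>98)&(z<112)]; print(n,"lips",len(t),rect(t) if len(t)>2 else "",np.median(t[:,2]))
    t=P[r&mm&(z<60)]; print("  low",len(t),rect(t) if len(t)>2 else "",np.median(t[:,2]) if len(t) else "")
plan([520.1,-299.1,200],tool(3.3),10)
E
```

```text
t 9.85 pos [536.6  19.3 408.5] w 88.0 F [-0.3  0.5 -0.5]
red lips 402 [509.   11.9  13.3 126.1   6.2] 104.65164219548342
  low 620 [503.3   5.5  20.3 131.    9. ] 20.23911934718683
yel lips 32 [567.8  19.   12.3 125.2   6.7] 104.44960856823374
  low 242 [566.2  17.   11.3 107.7   6.2] 20.271909416662567
blue lips 0  nan
  low 0  
0 [-0.0318, -0.0034, 0.0044] [-0.01, -0.02, -0.02]
1 [-0.0318, -0.0034, 0.0044] [-0.01, -0.02, -0.02]
2 [-0.0318, -0.0034, 0.0045] [-0.01, -0.02, -0.02]
3 [-0.0318, -0.0034, 0.0045] [-0.01, -0.02, -0.02]
4 [-0.0318, -0.0034, 0.0045] [-0.01, -0.02, -0.02]
5 [-0.0318, -0.0034, 0.0045] [-0.01, -0.02, -0.02]
6 [-0.0318, -0.0034, 0.0045] [-0.01, -0.02, -0.02]
7 [-0.0318, -0.0034, 0.0045] [-0.01, -0.02, -0.02]
8 [-0.0317, -0.0035, 0.0045] [-0.01, -0.02, -0.02]
9 [-0.0317, -0.0035, 0.0045] [-0.01, -0.02, -0.02]
  return _methods._mean(a, axis=axis, dtype=dtype,
  ret = ret.dtype.type(ret / rcount)
```

View pics/w2.png

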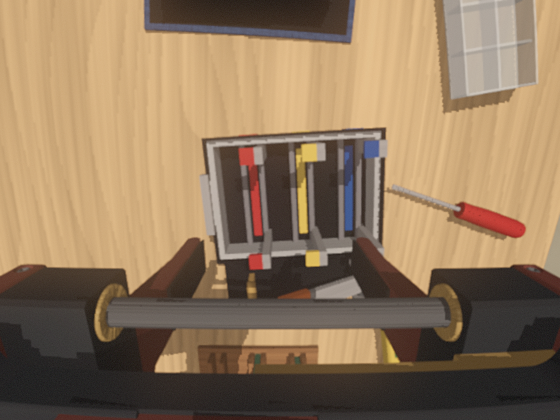

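Red lips at (250,157)/(260,261) and yellow ones confirm slot_red (505.7,12.0), slot_yellow (565.2,18.8), yaw 6.4°. On to the yellow card.

Call:
send_rows(
  rows=[
    {"offset":[-0.0318,-0.0034,0.0044],"twist":[0,0,0]},
    {"offset":[-0.0318,-0.0034,0.0044],"twist":[0,0,0]},
    {"offset":[-0.0318,-0.0034,0.0044],"twist":[0,0,0]},
    {"offset":[-0.0318,-0.0034,0.0044],"twist":[0,0,0]},
    {"offset":[-0.0318,-0.0034,0.0044],"twist":[0,0,0]},
  ],
)

```text
t: 10.32
ee_pos: [529.4, -133.7, 384.9]
orientation: [-2.139, -2.293, -0.006]
ft_force: [-0.1, -0.4, -0.1]
width: 87.7
```

Call:
send_rows(
  rows=[
    {"offset":[-0.0318,-0.0034,0.0044],"twist":[0,0,0]},
    {"offset":[-0.0318,-0.0034,0.0044],"twist":[0,0,0]},
    {"offset":[-0.0318,-0.0034,0.0044],"twist":[0,0,0]},
    {"offset":[-0.02,-0.0034,0.0044],"twist":[0,0,0]},
    {"offset":[0,0,0],"twist":[0,0,0]},
  ],
  gripper=0.045,
)

```text
t: 10.73
ee_pos: [524.7, -251.4, 364.0]
orientation: [-2.131, -2.298, -0.006]
ft_force: [0.1, 1.0, 0.4]
width: 58.1
```

```bash
python3 - <<'E'
from h import *
o=st(); c,im,d,h,P=shot("wrist"); ok=d>0; x,y,z=P[...,0],P[...,1],P[...,2]
rk=ok&(y<-200)&(y>-400)&(x>400)&(x<660)&(z>55)
for n,m in dict(red=isred(h),yel=isyel(h)).items():
    t=P[rk&m]; print(n,len(t),rect(t),np.median(t[:,2])) if len(t)>3 else print(n,len(t))
go([520.1,-299.1,75],tool(3.3))
E
```

```text
t 10.73 pos [ 524.7 -251.4  364. ] w 58.1 F [0.1 1.  0.4]
red 587 [ 521.2 -272.1  128.1  147.8   86.1] 83.59042113602027
yel 281 [ 520.2 -292.9    7.7   94.5    3.8] 83.025163365092
shift mm [-49.6  -8.1 125.8] twist [-0.15 -0.48  1.03] rows 4.0
```

```bash
python3 - <<'E'
from h import *
go([520.3,-299.3,120],tool(3.5))
E
```

```text
shift mm [-49.5  -8.   80.8] twist [-0.15 -0.49  0.83] rows 2.0
```

Call:
send_rows(
  rows=[
    {"offset":[-0.025,-0.004,0.025],"twist":[-0.1,-0.3,0.5]},
    {"offset":[-0.021,-0.0035,0.025],"twist":[0,-0.2,0.3]},
    {"offset":[0,0,0.025],"twist":[0,0,0]},
    {"offset":[0,0,0],"twist":[0,0,0]},
    {"offset":[0,0,0],"twist":[0,0,0]},
  ],
)

```text
t: 11.2
ee_pos: [524.5, -288.9, 289.0]
orientation: [2.142, 2.295, 0.003]
ft_force: [0.3, -0.0, 1.5]
width: 44.9
```

```bash
python3 - <<'E'
from h import *
st();go([520.3,-299.3,67],tool(3.5))
E
```

```text
t 11.2 pos [ 524.5 -288.9  289. ] w 44.9 F [ 0.3 -0.   1.5]
shift mm [-10.1  -5.   59. ] twist [0.16 0.01 0.45] rows 2.0
```

Call:
send_rows(
  rows=[
    {"offset":[-0.0095,-0.005,0.004],"twist":[0.1,0,0.3]},
    {"offset":[0,0,0.018],"twist":[0,0,0]},
    {"offset":[0,0,0.018],"twist":[0,0,0]},
    {"offset":[0,0,0.014],"twist":[0,0,0]},
    {"offset":[0,0,0],"twist":[0,0,0]},
  ],
)

```text
t: 11.62
ee_pos: [523.6, -295.9, 240.8]
orientation: [2.135, 2.291, 0.005]
ft_force: [-0.3, 0.6, 0.7]
width: 45.0
```

```bash
python3 - <<'E'
from h import *
st();go([520.3,-299.3,67],tool(3.5))
E
```

```text
t 11.62 pos [ 523.6 -295.9  240.8] w 45.0 F [-0.3  0.6  0.7]
shift mm [-3.1 -3.6 10.7] twist [0.51 0.29 0.53] rows 1.0
```

Call:
send_rows(
  rows=[
    {"offset":[-0.003,-0.0035,0.006],"twist":[0.4,0.2,0.4]},
    {"offset":[0,0,0.006],"twist":[0,0,0]},
    {"offset":[0,0,0],"twist":[0,0,0]},
    {"offset":[0,0,0],"twist":[0,0,0]},
    {"offset":[0,0,0],"twist":[0,0,0]},
  ],
)

```text
t: 12.03
ee_pos: [521.8, -299.6, 232.9]
orientation: [2.144, 2.286, 0.002]
ft_force: [-0.9, -0.7, -0.1]
width: 45.1
```

```bash
python3 - <<'E'
from h import *
st();go([520.3,-299.3,67],tool(3.5))
E
```

```text
t 12.03 pos [ 521.8 -299.6  232.9] w 45.1 F [-0.9 -0.7 -0.1]
shift mm [ 0.4 -1.5  2.9] twist [0.36 0.28 0.18] rows 1.0
```

Close on the card, with a small correction.

Call:
send_rows(
  rows=[
    {"offset":[0,-0.0015,0.003],"twist":[0.3,0.2,0]},
    {"offset":[0,0,0],"twist":[0,0,0]},
    {"offset":[0,0,0],"twist":[0,0,0]},
    {"offset":[0,0,0],"twist":[0,0,0]},
    {"offset":[0,0,0],"twist":[0,0,0]},
  ],
  gripper=0.0,
)

```text
t: 12.45
ee_pos: [520.6, -300.0, 231.1]
orientation: [2.147, 2.289, 0.0]
ft_force: [-0.2, -0.2, -0.6]
width: 15.0
```

Call:
send_rows(
  rows=[
    {"offset":[0,0,0],"twist":[0,0,0]},
    {"offset":[0,0,0],"twist":[0,0,0]},
    {"offset":[0,0,0],"twist":[0,0,0]},
    {"offset":[0,0,0],"twist":[0,0,0]},
    {"offset":[0,0,0],"twist":[0,0,0]},
  ],
)

```text
t: 12.87
ee_pos: [520.6, -300.0, 231.1]
orientation: [2.147, 2.289, 0.0]
ft_force: [0.2, -0.3, 0.3]
width: 7.7
```

```bash
python3 - <<'E'
from h import *
o=st(); Rm=R.from_rotvec(o["orientation"]); print("grasp",(np.array(o["ee_pos"])+Rm.apply([0,0,163])).round(1)); print(Rm.as_matrix().round(3)[:,1:].tolist())
E
```

```text
t 12.87 pos [ 520.6 -300.   231.1] w 7.7 F [ 0.2 -0.3  0.3]
grasp [ 521.  -300.4   68.1]
[[0.998, 0.002], [0.064, -0.002], [0.002, -1.0]]
```

```bash
cat >> h.py <<'E'
SY=np.array([565.2,18.8,20.]); SR=np.array([505.7,12.0,20.]); YAW=6.4
def ins(S,th,s,fx=1.5,g=60.1,yo=0):
    a=np.radians(YAW); ex=np.array([np.cos(a),np.sin(a),0]); ey=np.array([-ex[1],ex[0],0]); t=np.radians(th)
    u=-np.sin(t)*ex+np.cos(t)*np.array([0,0,1.])
    return S+fx*ex+yo*ey+(g+s)*u+[0,0,4*abs(np.sin(t))], tool(YAW,th)
E
python3 - <<'E'
from h import *
M=tool(6.4,12); print(M.round(3).tolist())
p,r=ins(SY,12,120); print(p)
o=ctrl.get_obs(); R0=R.from_rotvec(o["orientation"]).as_matrix()
plan(p,r,10,p0=[521,-300,190],r0=R0)
E
```

```text
[[-0.111, 0.972, 0.207], [0.994, 0.109, 0.023], [-0.0, 0.208, -0.978]]
[529.47911598  14.79326088 196.99602966]
0 [0.0312, -0.0005, -0.0007] [-1.19, 0.04, -0.27]
1 [0.0312, -0.0003, -0.0006] [-1.19, 0.04, -0.27]
2 [0.0312, -0.0002, -0.0006] [-1.19, 0.04, -0.27]
3 [0.0312, -0.0, -0.0005] [-1.19, 0.04, -0.27]
4 [0.0312, 0.0001, -0.0004] [-1.19, 0.04, -0.27]
5 [0.0312, 0.0003, -0.0003] [-1.19, 0.04, -0.27]
6 [0.0311, 0.0004, -0.0002] [-1.19, 0.04, -0.27]
7 [0.0311, 0.0006, -0.0001] [-1.19, 0.04, -0.27]
8 [0.0311, 0.0007, 0.0] [-1.19, 0.04, -0.27]
9 [0.0311, 0.0009, 0.0001] [-1.19, 0.04, -0.27]
```

Call:
send_rows(
  rows=[
    {"offset":[0,0,-0.01],"twist":[0,0,0]},
    {"offset":[0,0,-0.02],"twist":[0,0,0]},
    {"offset":[0,0,-0.03],"twist":[0,0,0]},
    {"offset":[0,0,-0.035],"twist":[0,0,0]},
    {"offset":[0,0,-0.03],"twist":[0,0,0]},
  ],
)

```text
t: 13.28
ee_pos: [518.8, -298.4, 354.6]
orientation: [-2.143, -2.283, 0.002]
ft_force: [0.7, 0.2, -1.7]
width: 8.2
```

Call:
send_rows(
  rows=[
    {"offset":[0.031,0,-0.001],"twist":[-1.2,0,-0.27]},
    {"offset":[0.031,0,-0.001],"twist":[-1.2,0,-0.27]},
    {"offset":[0.031,0,-0.0005],"twist":[-1.2,0,-0.27]},
    {"offset":[0.031,0,-0.0005],"twist":[-1.2,0,-0.27]},
    {"offset":[0.031,0,0],"twist":[-1.2,0,-0.27]},
  ],
)

```text
t: 13.7
ee_pos: [509.5, -145.0, 370.6]
orientation: [2.071, 2.245, 0.126]
ft_force: [0.4, 0.5, -0.7]
width: 8.1
```

Call:
send_rows(
  rows=[
    {"offset":[0.031,0,0],"twist":[-1.2,0,-0.27]},
    {"offset":[0.031,0.0005,0],"twist":[-1.2,0,-0.27]},
    {"offset":[0.031,0.0005,0],"twist":[-1.2,0,-0.27]},
    {"offset":[0.02,0.001,0],"twist":[-1.2,0,-0.27]},
    {"offset":[0,0,0],"twist":[0,0,0]},
  ],
)

```text
t: 14.12
ee_pos: [498.2, -23.0, 373.6]
orientation: [2.001, 2.219, 0.224]
ft_force: [-0.2, 0.9, -1.8]
width: 7.9
```

```bash
python3 - <<'E'
from h import *
st(); p,r=ins(SY,12,105); go(p,r)
E
```

```text
t 14.12 pos [498.2 -23.  373.6] w 7.9 F [-0.2  0.9 -1.8]
shift mm [34.4 -2.4 31.8] twist [-0.07  0.55 -0.42] rows 1.0
```

Call:
send_rows(
  rows=[
    {"offset":[0.017,-0.001,0],"twist":[0,0.3,-0.2]},
    {"offset":[0.017,-0.001,0.005],"twist":[0,0.2,-0.2]},
    {"offset":[0,0,0.012],"twist":[0,0,0]},
    {"offset":[0,0,0.012],"twist":[0,0,0]},
    {"offset":[0,0,0],"twist":[0,0,0]},
  ],
)

```text
t: 14.53
ee_pos: [498.5, 12.0, 346.4]
orientation: [1.989, 2.234, 0.234]
ft_force: [-0.3, 0.1, -1.5]
width: 8.0
```

```bash
python3 - <<'E'
from h import *
st(); p,r=ins(SY,12,90); go(p,r)
c,im,d,h,P=shot("scene"); cv2.imwrite("pics/s2c.png",cv2.resize(im[150:290,190:350],(800,700))[:600])
E
```

```text
t 14.53 pos [498.5  12.  346.4] w 8.0 F [-0.3  0.1 -1.5]
shift mm [-0.7 -0.7 19.6] twist [0.06 0.08 0.24] rows 1.0
```

View pics/s2c.png

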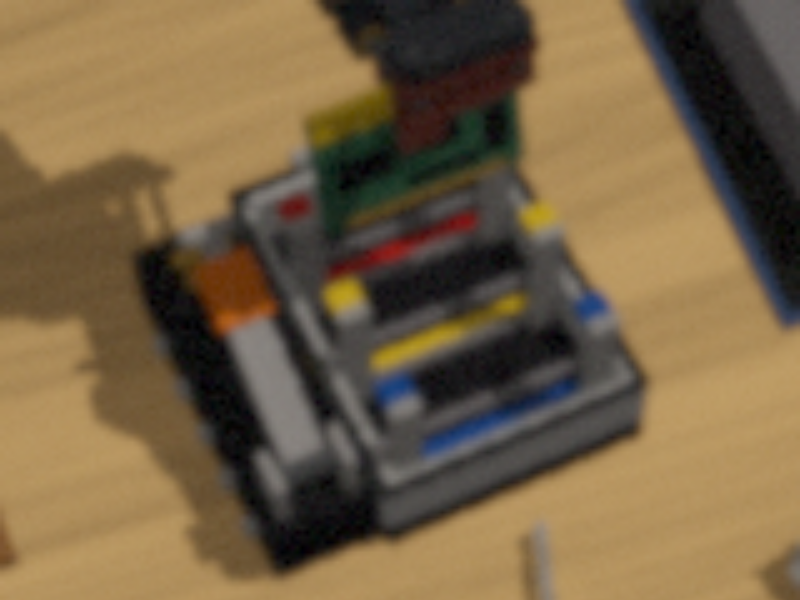

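Card held at the planned tilt just on the -x side of the yellow lips (340,300)/(540,215). Sliding in along its plane.

Call:
send_rows(
  rows=[
    {"offset":[-0.0007,-0.0007,0.012],"twist":[0,0,0.2]},
    {"offset":[0,0,0.014],"twist":[0,0,0]},
    {"offset":[0,0,0.014],"twist":[0,0,0]},
    {"offset":[0,0,0.014],"twist":[0,0,0]},
    {"offset":[0,0,0.005],"twist":[0,0,0]},
  ],
)

```text
t: 15.0
ee_pos: [512.8, 7.8, 290.6]
orientation: [1.994, 2.222, 0.237]
ft_force: [-0.0, -0.5, -1.8]
width: 7.6
```

```bash
python3 - <<'E'
from h import *
st(); p,r=ins(SY,12,0); go(p,r)
E
```

```text
t 15.0 pos [512.8   7.8 290.6] w 7.6 F [-0.  -0.5 -1.8]
shift mm [ 5.3 -2.8 52.1] twist [ 0.34  0.24 -0.19] rows 2.0
```

Call:
send_rows(
  rows=[
    {"offset":[0.005,-0.0028,0],"twist":[0.3,0.2,-0.1]},
    {"offset":[0.001,0,0.01],"twist":[0,0,0]},
    {"offset":[0.001,0,0.012],"twist":[0,0,0]},
    {"offset":[0.001,0,0.01],"twist":[0,0,0]},
    {"offset":[0,0,0],"twist":[0,0,0]},
  ],
)

```text
t: 15.42
ee_pos: [516.9, 15.1, 257.4]
orientation: [1.998, 2.226, 0.235]
ft_force: [0.1, -0.3, -1.1]
width: 7.6
```

```bash
python3 - <<'E'
from h import *
st(); p,r=ins(SY,12,0); go(p,r)
E
```

```text
t 15.42 pos [516.9  15.1 257.4] w 7.6 F [ 0.1 -0.3 -1.1]
shift mm [-1.7 -0.4 18.7] twist [ 0.09  0.07 -0.21] rows 1.0
```

Call:
send_rows(
  rows=[
    {"offset":[-0.001,-0.0005,0.007],"twist":[0,0,-0.2]},
    {"offset":[0,0,0.007],"twist":[0,0,0]},
    {"offset":[0,0,0.003],"twist":[0,0,0]},
    {"offset":[0,0,0],"twist":[0,0,0]},
    {"offset":[0,0,0],"twist":[0,0,0]},
  ],
)

```text
t: 15.83
ee_pos: [520.8, 14.7, 238.9]
orientation: [1.992, 2.231, 0.235]
ft_force: [-3.0, -0.6, 6.0]
width: 8.1
```

```bash
python3 - <<'E'
from h import *
st(); p,r=ins(SY,12,0); go(p,r)
E
```

```text
t 15.83 pos [520.8  14.7 238.9] w 8.1 F [-3.  -0.6  6. ]
shift mm [-0.8 -0.3 -0.2] twist [0.1  0.06 0.07] rows 1.0
```

Floor touched at the planned pose. Now standing it up about its foot.

```bash
python3 - <<'E'
from h import *
p,r=ins(SY,0,0.5); plan(p,r,5)
E
```

```text
0 [-0.0002, 0.0093, 0.0004] [2.42, 0.01, 0.01]
1 [-0.0002, 0.0093, 0.0003] [2.42, 0.01, 0.01]
2 [-0.0002, 0.0093, 0.0002] [2.42, 0.01, 0.01]
3 [-0.0002, 0.0093, 0.0001] [2.42, 0.01, 0.01]
4 [-0.0002, 0.0093, 0.0] [2.42, 0.01, 0.01]
```

Call:
send_rows(
  rows=[
    {"offset":[0,0.0093,0],"twist":[2.4,0,0]},
    {"offset":[0,0.0093,0],"twist":[2.4,0,0]},
    {"offset":[0,0.0093,0],"twist":[2.4,0,0]},
    {"offset":[0,0.0093,0],"twist":[2.4,0,0]},
    {"offset":[0,0,0],"twist":[0,0,0]},
  ],
)

```text
t: 16.25
ee_pos: [559.4, 18.7, 246.0]
orientation: [2.074, 2.321, 0.045]
ft_force: [1.3, 0.1, -0.2]
width: 7.9
```

```bash
python3 - <<'E'
from h import *
st(); p,r=ins(SY,0,0); go(p,r)
E
```

```text
t 16.25 pos [559.4  18.7 246. ] w 7.9 F [ 1.3  0.1 -0.2]
shift mm [-0.6  7.2  3.2] twist [2.32 0.13 0.02] rows 1.0
```

Call:
send_rows(
  rows=[
    {"offset":[-0.0005,0.006,0.001],"twist":[2,0.1,0]},
    {"offset":[0,0.002,0.002],"twist":[0.5,0,0]},
    {"offset":[0,0,0.001],"twist":[0,0,0]},
    {"offset":[0,0,0],"twist":[0,0,0]},
    {"offset":[0,0,0],"twist":[0,0,0]},
  ],
)

```text
t: 16.67
ee_pos: [566.5, 19.2, 243.2]
orientation: [2.092, 2.342, 0.001]
ft_force: [0.4, 0.7, -1.3]
width: 8.0
```

```bash
python3 - <<'E'
from h import *
st(); p,r=ins(SY,0,0); go(p,r)
E
```

```text
t 16.67 pos [566.5  19.2 243.2] w 8.0 F [ 0.4  0.7 -1.3]
shift mm [-0.3  0.2  0.1] twist [0.06 0.02 0.04] rows 1.0
```

Call:
send_rows(
  rows=[
    {"offset":[0,0,0.001],"twist":[0,0,0]},
    {"offset":[0,0,0],"twist":[0,0,0]},
    {"offset":[0,0,0],"twist":[0,0,0]},
    {"offset":[0,0,0],"twist":[0,0,0]},
    {"offset":[0,0,0],"twist":[0,0,0]},
  ],
  gripper=0.03,
)

```text
t: 17.08
ee_pos: [565.1, 19.1, 241.5]
orientation: [2.092, 2.341, 0.003]
ft_force: [-0.3, -0.1, 0.3]
width: 30.4
```

Call:
send_rows(
  rows=[
    {"offset":[0,0,-0.005],"twist":[0,0,0]},
    {"offset":[0,0,-0.015],"twist":[0,0,0]},
    {"offset":[0,0,-0.03],"twist":[0,0,0]},
    {"offset":[0,0,-0.04],"twist":[0,0,0]},
    {"offset":[0,0,-0.03],"twist":[0,0,0]},
  ],
)

```text
t: 17.5
ee_pos: [562.5, 19.0, 359.1]
orientation: [-2.087, -2.335, 0.014]
ft_force: [1.9, 0.2, 0.8]
width: 30.1
```

```bash
python3 - <<'E'
from h import *
st(); plan([581.9,-299.5,180],tool(3.4),10)
c,im,d,h,P=shot("wrist"); ok=d>0; x,y,z=P[...,0],P[...,1],P[...,2]
t=P[ok&isyel(h)&(x>530)&(x<610)&(y>-30)&(y<70)&(z>80)&(z<98)]; print("yel card top",len(t),rect(t) if len(t)>3 else "",np.median(t[:,2]) if len(t) else "")
t=P[ok&isred(h)&(y<-200)&(z>55)&(z<100)&(x>540)]; print("red card",len(t),rect(t) if len(t)>3 else "")
E
```

```text
t 17.5 pos [562.5  19.  359.1] w 30.1 F [1.9 0.2 0.8]
0 [-0.0319, -0.0016, 0.0016] [-0.07, -0.01, 0.3]
1 [-0.0319, -0.0015, 0.0016] [-0.07, -0.01, 0.3]
2 [-0.0319, -0.0013, 0.0016] [-0.07, -0.01, 0.3]
3 [-0.0319, -0.0011, 0.0016] [-0.07, -0.01, 0.3]
4 [-0.0319, -0.001, 0.0016] [-0.07, -0.01, 0.3]
5 [-0.0319, -0.0008, 0.0016] [-0.07, -0.01, 0.3]
6 [-0.0319, -0.0006, 0.0016] [-0.07, -0.01, 0.3]
7 [-0.0319, -0.0005, 0.0016] [-0.07, -0.01, 0.3]
8 [-0.0319, -0.0003, 0.0016] [-0.07, -0.01, 0.3]
9 [-0.0319, -0.0001, 0.0016] [-0.07, -0.01, 0.3]
yel card top 39 [563.6  17.3   7.1  91.6   2.8] 94.81032784422348
red card 0
```

Yellow card is standing, top at z 94.8. Now to the red card.

Call:
send_rows(
  rows=[
    {"offset":[-0.032,-0.0015,0.001],"twist":[0,0,0.3]},
    {"offset":[-0.032,-0.0015,0.001],"twist":[0,0,0.3]},
    {"offset":[-0.032,-0.0013,0.001],"twist":[0,0,0.3]},
    {"offset":[-0.032,-0.001,0.001],"twist":[0,0,0.3]},
    {"offset":[-0.032,-0.001,0.001],"twist":[0,0,0.3]},
  ],
  gripper=0.045,
)

```text
t: 17.97
ee_pos: [576.1, -140.6, 367.1]
orientation: [2.109, 2.32, 0.009]
ft_force: [0.1, 0.8, -0.3]
width: 45.0
```

Call:
send_rows(
  rows=[
    {"offset":[-0.032,-0.001,0.001],"twist":[0,0,0.3]},
    {"offset":[-0.032,-0.0005,0.001],"twist":[0,0,0.3]},
    {"offset":[-0.032,-0.0005,0.001],"twist":[0,0,0.3]},
    {"offset":[-0.028,0,0.001],"twist":[0,0,0.3]},
    {"offset":[0,0,0],"twist":[0,0,0]},
  ],
)

```text
t: 18.38
ee_pos: [584.3, -275.5, 364.4]
orientation: [2.135, 2.289, 0.01]
ft_force: [0.3, -0.6, 0.5]
width: 44.5
```

```bash
python3 - <<'E'
from h import *
st(); c,im,d,h,P=shot("wrist"); ok=d>0; x,y,z=P[...,0],P[...,1],P[...,2]
t=P[ok&isred(h)&(y<-200)&(y>-380)&(z>74)&(z<92)&(x>550)&(x<610)]; print("red card",len(t),rect(t) if len(t)>3 else "")
go([582,-300.3,120],tool(3.4))
E
```

```text
t 18.38 pos [ 584.3 -275.5  364.4] w 44.5 F [ 0.3 -0.6  0.5]
red card 900 [ 582.8 -301.     7.6  109.     3.4]
shift mm [-26.2  -4.9  81.2] twist [0.66 0.13 0.6 ] rows 2.0
```

Call:
send_rows(
  rows=[
    {"offset":[-0.014,-0.002,0.022],"twist":[0.4,0,0.3]},
    {"offset":[-0.013,-0.002,0.022],"twist":[0.2,0,0.3]},
    {"offset":[0,0,0.022],"twist":[0,0,0]},
    {"offset":[0,0,0.012],"twist":[0,0,0]},
    {"offset":[0,0,0],"twist":[0,0,0]},
  ],
)

```text
t: 18.85
ee_pos: [582.8, -298.7, 285.7]
orientation: [2.151, 2.283, 0.002]
ft_force: [-0.5, 0.2, 0.0]
width: 44.8
```

```bash
python3 - <<'E'
from h import *
st();go([582.7,-300.8,68],tool(3.4))
E
```

```text
t 18.85 pos [ 582.8 -298.7  285.7] w 44.8 F [-0.5  0.2  0. ]
shift mm [-2.  -0.4 54.7] twist [0.23 0.14 0.02] rows 2.0
```

Call:
send_rows(
  rows=[
    {"offset":[-0.002,-0.0005,0.018],"twist":[0.2,0.1,0]},
    {"offset":[0,0,0.018],"twist":[0,0,0]},
    {"offset":[0,0,0.015],"twist":[0,0,0]},
    {"offset":[0,0,0.003],"twist":[0,0,0]},
    {"offset":[0,0,0],"twist":[0,0,0]},
  ],
)

```text
t: 19.27
ee_pos: [584.5, -296.6, 233.2]
orientation: [2.147, 2.29, 0.002]
ft_force: [0.2, 0.0, 0.1]
width: 44.9
```

```bash
python3 - <<'E'
from h import *
st();go([582.7,-300.8,68],tool(3.4))
E
```

```text
t 19.27 pos [ 584.5 -296.6  233.2] w 44.9 F [0.2 0.  0.1]
shift mm [-4.1 -2.   2.2] twist [0.16 0.07 0.29] rows 1.0
```

Call:
send_rows(
  rows=[
    {"offset":[-0.004,-0.002,0.002],"twist":[0.1,0,0.2]},
    {"offset":[0,0,0],"twist":[0,0,0]},
    {"offset":[0,0,0],"twist":[0,0,0]},
    {"offset":[0,0,0],"twist":[0,0,0]},
    {"offset":[0,0,0],"twist":[0,0,0]},
  ],
  gripper=0.0,
)

```text
t: 19.68
ee_pos: [584.0, -300.9, 234.9]
orientation: [2.148, 2.284, 0.002]
ft_force: [-0.3, 0.8, 0.6]
width: 15.2
```

Call:
send_rows(
  rows=[
    {"offset":[0,0,0],"twist":[0,0,0]},
    {"offset":[0,0,0],"twist":[0,0,0]},
    {"offset":[0,0,0],"twist":[0,0,0]},
    {"offset":[0,0,0],"twist":[0,0,0]},
    {"offset":[0,0,0],"twist":[0,0,0]},
  ],
)

```text
t: 20.1
ee_pos: [583.2, -301.2, 235.3]
orientation: [2.15, 2.284, 0.001]
ft_force: [-1.4, -0.0, -1.7]
width: 8.0
```

```bash
python3 - <<'E'
from h import *
o=st(); Rm=R.from_rotvec(o["orientation"]); g=(np.array(o["ee_pos"])+Rm.apply([0,0,163])); print("grasp",g.round(1)); print(Rm.as_matrix().round(3)[:,1:].tolist())
p,r=ins(SR,12,115,g=g[2]-8); plan(p,r,10,p0=g+[0,0,125],r0=Rm.as_matrix())
E
```

```text
t 20.1 pos [ 583.2 -301.2  235.3] w 8.0 F [-1.4 -0.  -1.7]
grasp [ 583.9 -301.7   72.3]
[[0.998, 0.004], [0.061, -0.003], [0.004, -1.0]]
0 [0.0315, -0.0128, 0.0] [-1.18, 0.05, -0.29]
1 [0.0315, -0.0127, -0.0002] [-1.18, 0.05, -0.29]
2 [0.0315, -0.0125, -0.0003] [-1.18, 0.05, -0.29]
3 [0.0316, -0.0123, -0.0005] [-1.18, 0.05, -0.29]
4 [0.0316, -0.0122, -0.0006] [-1.18, 0.05, -0.29]
5 [0.0317, -0.012, -0.0008] [-1.18, 0.05, -0.29]
6 [0.0317, -0.0118, -0.0009] [-1.18, 0.05, -0.29]
7 [0.0318, -0.0116, -0.0011] [-1.18, 0.05, -0.29]
8 [0.0318, -0.0114, -0.0012] [-1.18, 0.05, -0.29]
9 [0.0319, -0.0112, -0.0014] [-1.18, 0.05, -0.29]
```

Call:
send_rows(
  rows=[
    {"offset":[0,0,-0.01],"twist":[0,0,0]},
    {"offset":[0,0,-0.02],"twist":[0,0,0]},
    {"offset":[0,0,-0.03],"twist":[0,0,0]},
    {"offset":[0,0,-0.035],"twist":[0,0,0]},
    {"offset":[0,0,-0.03],"twist":[0,0,0]},
  ],
)

```text
t: 20.52
ee_pos: [581.5, -299.5, 358.5]
orientation: [-2.148, -2.282, 0.003]
ft_force: [-0.3, 0.3, -1.4]
width: 7.9
```

Call:
send_rows(
  rows=[
    {"offset":[0.0315,-0.0128,0],"twist":[-1.2,0,-0.3]},
    {"offset":[0.0315,-0.0127,0],"twist":[-1.2,0,-0.3]},
    {"offset":[0.0315,-0.0125,0],"twist":[-1.2,0,-0.3]},
    {"offset":[0.0315,-0.0123,-0.0005],"twist":[-1.2,0,-0.3]},
    {"offset":[0.0315,-0.0122,-0.0005],"twist":[-1.2,0,-0.3]},
  ],
)

```text
t: 20.93
ee_pos: [511.0, -148.2, 370.7]
orientation: [2.062, 2.24, 0.131]
ft_force: [0.5, 0.8, -2.0]
width: 7.9
```

Call:
send_rows(
  rows=[
    {"offset":[0.032,-0.012,-0.001],"twist":[-1.2,0,-0.3]},
    {"offset":[0.032,-0.012,-0.001],"twist":[-1.2,0,-0.3]},
    {"offset":[0.032,-0.0115,-0.001],"twist":[-1.2,0,-0.3]},
    {"offset":[0.03,-0.01,-0.001],"twist":[-1.2,0,-0.3]},
    {"offset":[0,0,0],"twist":[0,0,0]},
  ],
)

```text
t: 21.35
ee_pos: [447.6, -18.3, 369.5]
orientation: [1.989, 2.213, 0.231]
ft_force: [0.1, 0.1, -1.6]
width: 7.8
```

```bash
python3 - <<'E'
from h import *
st(); p,r=ins(SR,12,100,g=64.3); go(p,r)
E
```

```text
t 21.35 pos [447.6 -18.3 369.5] w 7.8 F [ 0.1  0.1 -1.6]
shift mm [ 24.  -11.6  26.3] twist [ 0.59  0.84 -0.2 ] rows 1.0
```

Call:
send_rows(
  rows=[
    {"offset":[0.012,-0.006,0],"twist":[0.3,0.4,-0.1]},
    {"offset":[0.012,-0.006,0.005],"twist":[0.2,0.4,-0.1]},
    {"offset":[0,0,0.01],"twist":[0,0,0]},
    {"offset":[0,0,0.008],"twist":[0,0,0]},
    {"offset":[0,0,0],"twist":[0,0,0]},
  ],
)

```text
t: 21.77
ee_pos: [438.4, 7.3, 347.1]
orientation: [1.983, 2.231, 0.244]
ft_force: [-1.4, 0.5, -1.1]
width: 7.9
```

```bash
python3 - <<'E'
from h import *
st(); p,r=ins(SR,12,0,g=64.3); go(p,r)
E
```

```text
t 21.77 pos [438.4   7.3 347.1] w 7.9 F [-1.4  0.5 -1.1]
shift mm [ -2.7  -1.5 106.2] twist [0.56 0.03 0.34] rows 3.0
```

Call:
send_rows(
  rows=[
    {"offset":[-0.0025,-0.0015,0.01],"twist":[0.5,0,0.3]},
    {"offset":[0,0,0.014],"twist":[0,0,0]},
    {"offset":[0.001,-0.0005,0.014],"twist":[0,0,0]},
    {"offset":[0.001,-0.0005,0.014],"twist":[0,0,0]},
    {"offset":[0,0,0.004],"twist":[0,0,0]},
  ],
)

```text
t: 22.18
ee_pos: [451.5, 4.1, 289.0]
orientation: [1.997, 2.224, 0.235]
ft_force: [-0.6, 0.1, -1.9]
width: 7.9
```

```bash
python3 - <<'E'
from h import *
st(); p,r=ins(SR,12,0,g=64.3); go(p,r)
E
```

```text
t 22.18 pos [451.5   4.1 289. ] w 7.9 F [-0.6  0.1 -1.9]
shift mm [ 1.9 -0.9 46.7] twist [ 0.19  0.17 -0.24] rows 2.0
```

Call:
send_rows(
  rows=[
    {"offset":[0.0019,-0.0009,0.005],"twist":[0.2,0.1,-0.2]},
    {"offset":[0,0,0.01],"twist":[0,0,0]},
    {"offset":[0,0,0.01],"twist":[0,0,0]},
    {"offset":[0,0,0.006],"twist":[0,0,0]},
    {"offset":[0,0,0],"twist":[0,0,0]},
  ],
)

```text
t: 22.6
ee_pos: [458.4, 4.8, 255.0]
orientation: [2.0, 2.229, 0.23]
ft_force: [0.0, 0.4, -2.2]
width: 8.3
```

```bash
python3 - <<'E'
from h import *
st(); p,r=ins(SR,12,0,g=64.3); go(p,r)
E
```

```text
t 22.6 pos [458.4   4.8 255. ] w 8.3 F [ 0.   0.4 -2.2]
shift mm [ 1.9 -0.4 12. ] twist [-0.17  0.09 -0.19] rows 1.0
```

Call:
send_rows(
  rows=[
    {"offset":[0.0015,-0.0004,0.005],"twist":[-0.1,0,-0.1]},
    {"offset":[0,0,0.005],"twist":[0,0,0]},
    {"offset":[0,0,0.0015],"twist":[0,0,0]},
    {"offset":[0,0,0],"twist":[0,0,0]},
    {"offset":[0,0,0],"twist":[0,0,0]},
  ],
)

```text
t: 23.02
ee_pos: [460.8, 6.6, 243.2]
orientation: [1.996, 2.229, 0.233]
ft_force: [0.2, -0.5, -1.7]
width: 7.8
```

```bash
python3 - <<'E'
from h import *
st(); p,r=ins(SR,12,0,g=64.3); go(p,r); p,r=ins(SR,0,0.3,g=64.3); plan(p,r,5)
E
```

```text
t 23.02 pos [460.8   6.6 243.2] w 7.8 F [ 0.2 -0.5 -1.7]
shift mm [ 0.4 -0.5 -0.1] twist [-0.    0.1  -0.07] rows 1.0
0 [0.0001, 0.0094, 0.0005] [2.4, 0.02, -0.02]
1 [0.0001, 0.0094, 0.0004] [2.4, 0.02, -0.02]
2 [0.0001, 0.0094, 0.0003] [2.4, 0.02, -0.02]
3 [0.0001, 0.0094, 0.0002] [2.4, 0.02, -0.02]
4 [0.0001, 0.0094, 0.0001] [2.4, 0.02, -0.02]
```

Call:
send_rows(
  rows=[
    {"offset":[0,0.0094,0.0005],"twist":[2.4,0,0]},
    {"offset":[0,0.0094,0.0005],"twist":[2.4,0,0]},
    {"offset":[0,0.0094,0.0003],"twist":[2.4,0,0]},
    {"offset":[0,0.0094,0],"twist":[2.4,0,0]},
    {"offset":[0,0,0],"twist":[0,0,0]},
  ],
)

```text
t: 23.43
ee_pos: [499.9, 10.8, 249.9]
orientation: [2.077, 2.318, 0.044]
ft_force: [0.9, 0.4, -1.1]
width: 8.0
```

```bash
python3 - <<'E'
from h import *
st(); p,r=ins(SR,0,0,g=64.3); go(p,r)
E
```

```text
t 23.43 pos [499.9  10.8 249.9] w 8.0 F [ 0.9  0.4 -1.1]
shift mm [0.6 7.3 2.9] twist [ 2.3   0.16 -0.1 ] rows 1.0
```

Call:
send_rows(
  rows=[
    {"offset":[0.0005,0.006,0.001],"twist":[2,0.1,0]},
    {"offset":[0,0.002,0.002],"twist":[0.5,0,0]},
    {"offset":[0,0,0.001],"twist":[0,0,0]},
    {"offset":[0,0,0.001],"twist":[0,0,0]},
    {"offset":[0,0,0],"twist":[0,0,0]},
  ],
)

```text
t: 23.85
ee_pos: [506.8, 12.3, 247.5]
orientation: [2.094, 2.34, 0.001]
ft_force: [-0.4, 0.7, -1.9]
width: 7.8
```

```bash
python3 - <<'E'
from h import *
st(); p,r=ins(SR,0,0,g=64.3); go(p,r)
E
```

```text
t 23.85 pos [506.8  12.3 247.5] w 7.8 F [-0.4  0.7 -1.9]
shift mm [-0.2  0.4  0.3] twist [ 0.11  0.06 -0.05] rows 1.0
```

Call:
send_rows(
  rows=[
    {"offset":[0,0,0.001],"twist":[0,0,0]},
    {"offset":[0,0,0],"twist":[0,0,0]},
    {"offset":[0,0,0],"twist":[0,0,0]},
    {"offset":[0,0,0],"twist":[0,0,0]},
    {"offset":[0,0,0],"twist":[0,0,0]},
  ],
  gripper=0.03,
)

```text
t: 24.27
ee_pos: [504.9, 12.1, 246.3]
orientation: [2.092, 2.338, 0.005]
ft_force: [-0.8, -0.0, 1.0]
width: 30.3
```

Call:
send_rows(
  rows=[
    {"offset":[0,0,-0.005],"twist":[0,0,0]},
    {"offset":[0,0,-0.015],"twist":[0,0,0]},
    {"offset":[0,0,-0.03],"twist":[0,0,0]},
    {"offset":[0,0,-0.04],"twist":[0,0,0]},
    {"offset":[0,0,-0.03],"twist":[0,0,0]},
  ],
)

```text
t: 24.68
ee_pos: [502.1, 12.1, 364.3]
orientation: [-2.09, -2.335, 0.012]
ft_force: [1.8, -0.6, -0.3]
width: 29.9
```

Call:
send_rows(
  rows=[
    {"offset":[-0.01,0,-0.02],"twist":[0,0,0]},
    {"offset":[-0.03,0.01,0],"twist":[0,0,0]},
    {"offset":[-0.035,0.01,0],"twist":[0,0,0]},
    {"offset":[-0.025,0.01,0],"twist":[0,0,0]},
    {"offset":[0,0,0],"twist":[0,0,0]},
  ],
  gripper=0.0,
)

```text
t: 25.1
ee_pos: [545.8, -86.0, 396.6]
orientation: [2.085, 2.342, 0.004]
ft_force: [0.2, -0.3, -0.5]
width: 1.3
```

```bash
python3 - <<'E'
from h import *
st(); c,im,d,h,P=shot("wrist","w3"); ok=d>0; x,y,z=P[...,0],P[...,1],P[...,2]
r=ok&(y>-60)&(y<90)&(x>450)&(x<650)
for n,m in dict(red=isred(h),yel=isyel(h)).items():
  t=P[r&m&(z>85)&(z<98)]; print(n,len(t),rect(t) if len(t)>3 else "",np.median(t[:,2]) if len(t) else "")
m=ok&(h[...,0]>7)&(h[...,0]<18)&(h[...,1]>190)&(y<-55)&(y>-120)&(x>520)&(x<600)&(z>60)
t=P[m]; print("pad",len(t),rect(t) if len(t)>3 else "", np.percentile(t[:,2],[5,50,95]) if len(t) else "")
t2=t[t[:,2]>np.median(t[:,2])-8]; A=np.c_[t2[:,:2],np.ones(len(t2))]; print(np.linalg.lstsq(A,t2[:,2],rcond=None)[0].round(3))
for q in nets.spot_point("wrist","lever_pad")[:2]:
  p=q["position"]; print(np.round(p),q["conf"],at_depth(c,p,d[int(p[1]),int(p[0])]).round(1))
E
```

```text
t 25.1 pos [545.8 -86.  396.6] w 1.3 F [ 0.2 -0.3 -0.5]
red 1089 [507.4  12.    8.5  95.8   6.6] 94.83777140023392
yel 84 [562.4  19.6   1.3  97.2   6. ] 91.03213997608893
pad 0  
[0. 0. 0.]
[297. 215.] 0.75 [565.6 -89.2 114.4]
  return _methods._mean(a, axis=axis, dtype=dtype,
  ret = ret.dtype.type(ret / rcount)
```

View pics/w3.png

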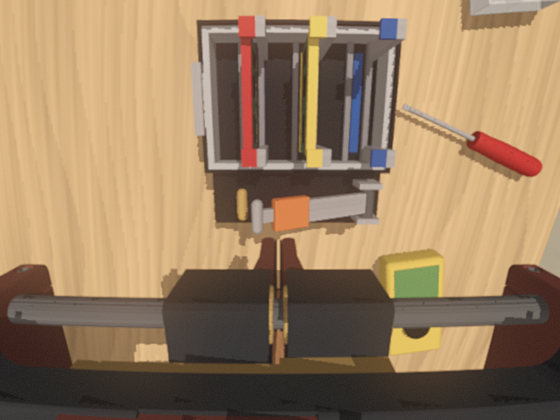

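Both cards stand under their lips (red band at x≈247, yellow at x≈313, 60 mm apart). Lever pad at pixel (291,213), about (561,-88,115). Fingers are closed; moving over the pad.

```bash
python3 - <<'E'
from h import *
go([561,-88,132],tool(6.4),off=182)
c=optics.camera_info("wrist"); print(at_z(c,[291,213],116).round(1), at_z(c,[273,213],118).round(1), at_z(c,[309,212],114).round(1))
E
```

```text
shift mm [-6.2 16.1 81.8] twist [0.18 0.05 0.25] rows 2.0
[556.9 -84.6 116. ] [540.4 -85.9 118. ] [573.5 -82.3 114. ]
```

Call:
send_rows(
  rows=[
    {"offset":[-0.003,0.012,0.02],"twist":[0.2,0,0.2]},
    {"offset":[0,0,0.03],"twist":[0,0,0]},
    {"offset":[0,0,0.025],"twist":[0,0,0]},
    {"offset":[0,0,0],"twist":[0,0,0]},
    {"offset":[0,0,0],"twist":[0,0,0]},
  ],
)

```text
t: 25.62
ee_pos: [554.6, -81.0, 319.6]
orientation: [-2.09, -2.344, 0.001]
ft_force: [1.0, -0.4, 1.5]
width: 0.7
```

```bash
python3 - <<'E'
from h import *
st(); go([557,-85.5,118],tool(6.4),off=182)
E
```

```text
t 25.62 pos [554.6 -81.  319.6] w 0.7 F [ 1.  -0.4  1.5]
shift mm [-4.8  1.9 19.6] twist [-0.06 -0.04  0.16] rows 1.0
```

Call:
send_rows(
  rows=[
    {"offset":[-0.004,0.0015,0.004],"twist":[0,0,0]},
    {"offset":[0,0,0.008],"twist":[0,0,0]},
    {"offset":[0,0,0.008],"twist":[0,0,0]},
    {"offset":[0,-0.001,0.008],"twist":[0,0,0]},
    {"offset":[0,-0.002,0.008],"twist":[0,0,0]},
  ],
)

```text
t: 26.03
ee_pos: [554.8, -83.9, 286.6]
orientation: [2.085, 2.343, 0.006]
ft_force: [-0.4, -0.1, 1.8]
width: 0.2
```

```bash
python3 - <<'E'
from h import *
st(); go([548,-86.5,76],tool(6.4),off=182)
E
```

```text
t 26.03 pos [554.8 -83.9 286.6] w 0.2 F [-0.4 -0.1  1.8]
shift mm [-1.8 -7.3 28.6] twist [0.36 0.07 0.29] rows 1.0
```

Call:
send_rows(
  rows=[
    {"offset":[0,-0.002,0.007],"twist":[0,0,0]},
    {"offset":[0,-0.002,0.007],"twist":[0,0,0]},
    {"offset":[0,-0.002,0.007],"twist":[0,0,0]},
    {"offset":[0,-0.001,0.005],"twist":[0,0,0]},
    {"offset":[0,0,0.003],"twist":[0,0,0]},
  ],
)

```text
t: 26.45
ee_pos: [548.0, -84.9, 256.2]
orientation: [2.084, 2.34, 0.01]
ft_force: [-8.8, 1.4, 31.4]
width: 0.4
```

Call:
send_rows(
  rows=[
    {"offset":[0,0,0],"twist":[0,0,0]},
    {"offset":[0,0,-0.01],"twist":[0,0,0]},
    {"offset":[0,0,-0.02],"twist":[0,0,0]},
    {"offset":[0,0,-0.035],"twist":[0,0,0]},
    {"offset":[0,0,-0.04],"twist":[0,0,0]},
  ],
)

```text
t: 26.87
ee_pos: [544.4, -84.8, 356.8]
orientation: [-2.086, -2.341, 0.003]
ft_force: [0.6, 0.5, 1.1]
width: 0.5
```

Call:
send_rows(
  rows=[
    {"offset":[0.03,0,-0.03],"twist":[0,0,0]},
    {"offset":[0.04,0,0],"twist":[0,0,0]},
    {"offset":[0.04,0,0],"twist":[0,0,0]},
    {"offset":[0.04,0,0],"twist":[0,0,0]},
    {"offset":[0.03,0,0],"twist":[0,0,0]},
  ],
  gripper=0.0878,
)

```text
t: 27.28
ee_pos: [526.3, 93.5, 396.5]
orientation: [2.098, 2.328, 0.012]
ft_force: [0.5, 0.8, -0.5]
width: 30.1
```

```bash
python3 - <<'E'
from h import *
st(); c,im,d,h,P=shot("top","t2"); cv2.imwrite("pics/t2c.png",cv2.resize(im[150:310,100:400],(750,400),interpolation=cv2.INTER_CUBIC)); ok=d>0; x,y,z=P[...,0],P[...,1],P[...,2]
t=P[ok&(h[...,0]>7)&(h[...,0]<18)&(h[...,1]>200)&(y<-60)&(y>-120)&(x>500)&(x<620)&(z>45)]; print("pad",len(t),rect(t),np.median(t[:,2]))
m=ok&(y>180)&(y<450)&(x>350)&(x<640)
t=P[m&(abs(z-64)<6)]; print("hood on mat",rect(t),np.median(t[:,2]))
t=P[m&isred(h)&(z>86)&(z<105)]; print("tab",rect(t),np.median(t[:,2]))
t=P[m&(h[...,2]<60)&(z>86)&(z<105)]; print("rib",rect(t),np.median(t[:,2]))
E
```

```text
t 27.28 pos [526.3  93.5 396.5] w 30.1 F [ 0.5  0.8 -0.5]
pad 195 [565.5 -88.5  68.3  36.4   7.7] 78.84580995572026
hood on mat [485.3 338.7 198.4  90.4   1.2] 63.701071936009726
tab [448.3 313.4  36.7   5.2  89.1] 95.11198134778778
rib [489.4 317.4  37.2   7.5  89.7] 94.76231802871195
```

View pics/t2c.png

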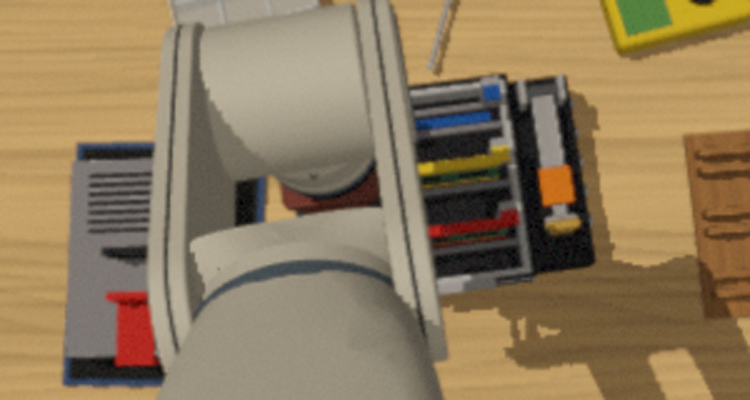

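Lever is down with its nose under the catch (560,222; pad z 79 after letting go). Back to the hood, with a closer look from above.

Call:
send_rows(
  rows=[
    {"offset":[0.034,-0.013,0],"twist":[0,0,0.9]},
    {"offset":[0.034,-0.013,0],"twist":[0,0,0.9]},
    {"offset":[0.034,-0.013,0],"twist":[0,0,0.9]},
    {"offset":[0.034,-0.013,0],"twist":[0,0,0.9]},
    {"offset":[0.034,-0.013,0],"twist":[0,0,0.9]},
  ],
)

```text
t: 27.75
ee_pos: [446.9, 265.0, 394.1]
orientation: [2.194, 2.237, 0.013]
ft_force: [0.6, 0.5, 0.2]
width: 67.8
```

Call:
send_rows(
  rows=[
    {"offset":[0.02,-0.008,0],"twist":[0,0,0]},
    {"offset":[0,0,0],"twist":[0,0,0]},
    {"offset":[0,0,0],"twist":[0,0,0]},
    {"offset":[0,0,0],"twist":[0,0,0]},
    {"offset":[0,0,0],"twist":[0,0,0]},
  ],
)

```text
t: 28.17
ee_pos: [435.2, 289.3, 391.9]
orientation: [2.188, 2.245, 0.009]
ft_force: [0.1, -0.6, -0.2]
width: 87.8
```

```bash
python3 - <<'E'
from h import *
st(); c,im,d,h,P=shot("wrist","w4"); ok=d>0; x,y,z=P[...,0],P[...,1],P[...,2]
m=ok&(y>180)&(y<480)&(x>330)&(x<660)
t=P[m&(abs(z-64)<4)]; print("top",rect(t),np.median(t[:,2]))
t=P[m&isred(h)&(z>88)&(z<105)]; print("tab",len(t),rect(t),np.median(t[:,2]))
t=P[m&(h[...,2]<60)&(z>88)&(z<105)]; print("rib",len(t),rect(t),np.median(t[:,2]))
E
```

```text
t 28.17 pos [435.2 289.3 391.9] w 87.8 F [ 0.1 -0.6 -0.2]
top [486.4 313.6 199.4 138.    1.3] 63.90998931150284
tab 338 [448.5 313.    7.7  39.8   2.2] 95.66953576131115
rib 418 [490.4 314.5   7.3  48.5   0.8] 95.45905500259147
```

View pics/w4.png

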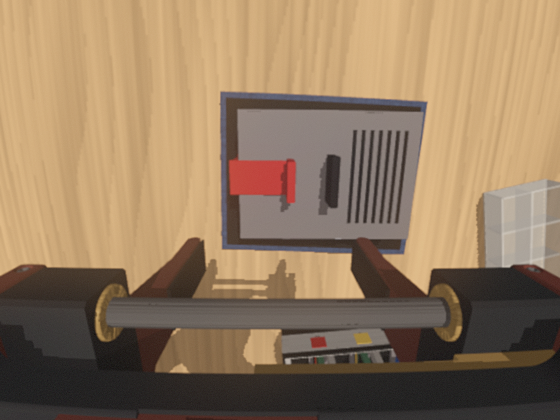

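Hood on mat: tab (291,180), rib (332,180); grip point (474,313.8), yaw 1.3°.

```bash
python3 - <<'E'
from h import *
go([474,313.8,135],tool(1.3))
E
```

```text
shift mm [23.8 38.5 94.3] twist [0.5  0.06 0.16] rows 3.0
```

Call:
send_rows(
  rows=[
    {"offset":[0.008,0.013,0.02],"twist":[0.3,0,0.1]},
    {"offset":[0.008,0.013,0.025],"twist":[0.2,0,0]},
    {"offset":[0.008,0.0125,0.025],"twist":[0,0,0]},
    {"offset":[0,0,0.02],"twist":[0,0,0]},
    {"offset":[0,0,0],"twist":[0,0,0]},
  ],
)

```text
t: 28.63
ee_pos: [479.1, 309.4, 301.2]
orientation: [2.203, 2.236, 0.008]
ft_force: [-0.3, 0.1, -0.1]
width: 87.5
```

```bash
python3 - <<'E'
from h import *
st();go([474,313.8,90],tool(1.3))
E
```

```text
t 28.63 pos [479.1 309.4 301.2] w 87.5 F [-0.3  0.1 -0.1]
shift mm [ 4.4 -5.3 48.2] twist [ 0.31 -0.09 -0.45] rows 2.0
```

Call:
send_rows(
  rows=[
    {"offset":[0.0044,-0.005,0.006],"twist":[0.3,0,-0.4]},
    {"offset":[0,0,0.014],"twist":[0,0,0]},
    {"offset":[0,0,0.014],"twist":[0,0,0]},
    {"offset":[0,0,0.01],"twist":[0,0,0]},
    {"offset":[0,0,0],"twist":[0,0,0]},
  ],
)

```text
t: 29.05
ee_pos: [475.3, 311.5, 258.4]
orientation: [-2.201, -2.24, -0.004]
ft_force: [0.5, 0.4, 0.1]
width: 87.5
```

```bash
python3 - <<'E'
from h import *
st();go([474,313.8,89],tool(1.3))
E
```

```text
t 29.05 pos [475.3 311.5 258.4] w 87.5 F [0.5 0.4 0.1]
shift mm [ 2.3 -1.2  6.4] twist [ 0.07 -0.16 -0.29] rows 1.0
```

Call:
send_rows(
  rows=[
    {"offset":[0.0023,-0.0012,0.005],"twist":[0,-0.1,-0.2]},
    {"offset":[0,0,0.003],"twist":[0,0,0]},
    {"offset":[0,0,0],"twist":[0,0,0]},
    {"offset":[0,0,0],"twist":[0,0,0]},
    {"offset":[0,0,0],"twist":[0,0,0]},
  ],
)

```text
t: 29.47
ee_pos: [474.4, 314.3, 252.8]
orientation: [2.197, 2.245, 0.008]
ft_force: [-0.5, 0.4, -0.7]
width: 87.8
```

Call:
send_rows(
  rows=[
    {"offset":[0,0,0],"twist":[0,0,0]},
    {"offset":[0,0,0],"twist":[0,0,0]},
    {"offset":[0,0,0],"twist":[0,0,0]},
    {"offset":[0,0,0],"twist":[0,0,0]},
    {"offset":[0,0,0],"twist":[0,0,0]},
  ],
  gripper=0.03,
)

```text
t: 29.88
ee_pos: [474.6, 314.6, 254.1]
orientation: [2.197, 2.244, 0.011]
ft_force: [-1.3, 0.0, 0.5]
width: 58.0
```

Call:
send_rows(
  rows=[
    {"offset":[0,0,0],"twist":[0,0,0]},
    {"offset":[0,0,0],"twist":[0,0,0]},
    {"offset":[0,0,0],"twist":[0,0,0]},
    {"offset":[0,0,0],"twist":[0,0,0]},
    {"offset":[0,0,0],"twist":[0,0,0]},
  ],
)

```text
t: 30.3
ee_pos: [474.9, 314.7, 254.6]
orientation: [2.197, 2.244, 0.011]
ft_force: [0.9, -0.3, 0.7]
width: 40.3
```

```bash
python3 - <<'E'
from h import *
o=st();go([474,313.8,89],tool(1.3))
E
```

```text
t 30.3 pos [474.9 314.7 254.6] w 40.3 F [ 0.9 -0.3  0.7]
shift mm [-0.9 -0.9  2.6] twist [ 0.33 -0.24 -0.07] rows 1.0
```

Call:
send_rows(
  rows=[
    {"offset":[0,0,-0.01],"twist":[0.2,-0.2,0]},
    {"offset":[0,0,-0.025],"twist":[0,0,0]},
    {"offset":[0,0,-0.035],"twist":[0,0,0]},
    {"offset":[0,0,-0.035],"twist":[0,0,0]},
    {"offset":[0,0,-0.02],"twist":[0,0,0]},
  ],
)

```text
t: 30.72
ee_pos: [472.2, 313.0, 377.9]
orientation: [-2.196, -2.243, 0.027]
ft_force: [-0.0, 0.0, -2.0]
width: 40.2
```

```bash
python3 - <<'E'
from h import *
o=st();plan([540.9,16.9,210],tool(6.5),10)
E
```

```text
t 30.72 pos [472.2 313.  377.9] w 40.2 F [-0.  0. -2.]
0 [-0.0297, 0.0062, 0.0007] [-0.08, 0.05, -0.53]
1 [-0.0298, 0.006, 0.0007] [-0.08, 0.05, -0.53]
2 [-0.0299, 0.0057, 0.0007] [-0.08, 0.05, -0.53]
3 [-0.0299, 0.0054, 0.0006] [-0.08, 0.05, -0.53]
4 [-0.03, 0.0051, 0.0006] [-0.08, 0.05, -0.53]
5 [-0.03, 0.0049, 0.0006] [-0.08, 0.05, -0.53]
6 [-0.0301, 0.0046, 0.0006] [-0.08, 0.05, -0.53]
7 [-0.0301, 0.0043, 0.0006] [-0.08, 0.05, -0.53]
8 [-0.0301, 0.004, 0.0005] [-0.08, 0.05, -0.53]
9 [-0.0302, 0.0038, 0.0005] [-0.08, 0.05, -0.53]
```

Call:
send_rows(
  rows=[
    {"offset":[-0.03,0.006,-0.001],"twist":[0,0,-0.53]},
    {"offset":[-0.03,0.006,-0.001],"twist":[0,0,-0.53]},
    {"offset":[-0.03,0.0057,-0.001],"twist":[0,0,-0.53]},
    {"offset":[-0.03,0.0054,-0.001],"twist":[0,0,-0.53]},
    {"offset":[-0.03,0.005,-0.001],"twist":[0,0,-0.53]},
  ],
)

```text
t: 31.13
ee_pos: [506.6, 164.7, 392.7]
orientation: [-2.132, -2.307, 0.009]
ft_force: [0.1, 0.7, -2.9]
width: 40.4
```

Call:
send_rows(
  rows=[
    {"offset":[-0.03,0.005,-0.001],"twist":[0,0,-0.53]},
    {"offset":[-0.03,0.0046,-0.001],"twist":[0,0,-0.53]},
    {"offset":[-0.03,0.0043,-0.001],"twist":[0,0,-0.53]},
    {"offset":[-0.025,0.004,0],"twist":[0,0,-0.53]},
    {"offset":[0,0,0],"twist":[0,0,0]},
  ],
)

```text
t: 31.55
ee_pos: [534.3, 41.9, 398.0]
orientation: [-2.09, -2.346, 0.014]
ft_force: [1.2, -0.4, -3.0]
width: 40.0
```

```bash
python3 - <<'E'
from h import *
o=st();go([540.9,16.9,200],tool(6.5))
E
```

```text
t 31.55 pos [534.3  41.9 398. ] w 40.0 F [ 1.2 -0.4 -3. ]
shift mm [-25.4   3.9  35.1] twist [-0.39  0.33  0.1 ] rows 1.0
```

Call:
send_rows(
  rows=[
    {"offset":[-0.0125,0.002,0],"twist":[-0.2,0.2,0.1]},
    {"offset":[-0.0125,0.002,0],"twist":[-0.2,0.1,0]},
    {"offset":[0,0,0.005],"twist":[0,0,0]},
    {"offset":[0,0,0.005],"twist":[0,0,0]},
    {"offset":[0,0,0],"twist":[0,0,0]},
  ],
)

```text
t: 31.97
ee_pos: [540.0, 15.6, 387.7]
orientation: [-2.096, -2.338, 0.002]
ft_force: [-1.0, 0.3, -3.0]
width: 40.5
```

```bash
python3 - <<'E'
from h import *
o=st();go([540.9,16.9,180],tool(6.5)); c,im,d,h,P=shot("top"); ok=d>0; x,y,z=P[...,0],P[...,1],P[...,2]
zt=o["ee_pos"][2]-163-57.6+30; m=ok&(abs(z-zt)<6)&(x>400)&(x<700)&(y>-90)&(y<130); t=P[m]; print("hood top",rect(t),np.median(t[:,2]),zt)
A=np.c_[t[:,:2]-t[:,:2].mean(0),np.ones(len(t))]; print("tilt",np.linalg.lstsq(A,t[:,2],rcond=None)[0].round(3))
E
```

```text
t 31.97 pos [540.   15.6 387.7] w 40.5 F [-1.   0.3 -3. ]
shift mm [ 1.1  1.1 44.7] twist [-0.13 -0.03 -0.23] rows 2.0
hood top [549.3  20.9  38.1 128.4   1.6] 196.98362059536976 197.09018274468414
tilt [-0.00000e+00 -4.00000e-03  1.97004e+02]
```

Call:
send_rows(
  rows=[
    {"offset":[0.001,0.001,0.01],"twist":[-0.1,0,-0.2]},
    {"offset":[0,0,0.01],"twist":[0,0,0]},
    {"offset":[0,0,0.01],"twist":[0,0,0]},
    {"offset":[0,0,0.006],"twist":[0,0,0]},
    {"offset":[0,0,0],"twist":[0,0,0]},
  ],
)

```text
t: 32.43
ee_pos: [540.6, 19.4, 347.8]
orientation: [-2.087, -2.347, 0.0]
ft_force: [-0.1, -1.2, -1.8]
width: 40.4
```

```bash
python3 - <<'E'
from h import *
o=st();go([540.9,16.9,160],tool(6.5))
E
```

```text
t 32.43 pos [540.6  19.4 347.8] w 40.4 F [-0.1 -1.2 -1.8]
shift mm [-2.5  0.1 24.8] twist [-0.04 -0.02  0.2 ] rows 1.0
```

Call:
send_rows(
  rows=[
    {"offset":[-0.0025,0,0.005],"twist":[0,0,0.2]},
    {"offset":[0,0,0.008],"twist":[0,0,0]},
    {"offset":[0,0,0.008],"twist":[0,0,0]},
    {"offset":[0,0,0],"twist":[0,0,0]},
    {"offset":[0,0,0],"twist":[0,0,0]},
  ],
)

```text
t: 32.85
ee_pos: [540.7, 16.9, 323.6]
orientation: [-2.091, -2.342, 0.002]
ft_force: [-1.0, -0.3, -3.9]
width: 40.4
```

```bash
python3 - <<'E'
from h import *
o=st();go([540.9,16.9,142.6],tool(6.5))
E
```

```text
t 32.85 pos [540.7  16.9 323.6] w 40.4 F [-1.  -0.3 -3.9]
shift mm [-0.   0.2 18. ] twist [-0.15 -0.06 -0.02] rows 1.0
```

Call:
send_rows(
  rows=[
    {"offset":[0,0,0.004],"twist":[-0.1,0,0]},
    {"offset":[0,0,0.004],"twist":[0,0,0]},
    {"offset":[0,0,0.003],"twist":[0,0,0]},
    {"offset":[0,0,0.003],"twist":[0,0,0]},
    {"offset":[0,0,0],"twist":[0,0,0]},
  ],
)

```text
t: 33.27
ee_pos: [540.9, 16.9, 308.7]
orientation: [-2.092, -2.343, -0.001]
ft_force: [0.4, -0.4, -4.0]
width: 40.1
```

```bash
python3 - <<'E'
from h import *
o=st();go([540.9,16.9,142.6],tool(6.5))
E
```

```text
t 33.27 pos [540.9  16.9 308.7] w 40.1 F [ 0.4 -0.4 -4. ]
shift mm [ 0.  -0.   3.1] twist [ 0.02 -0.05 -0.02] rows 1.0
```

It's already inside the border (rim 3 mm above home), with no contact. Pressing the rest of the way.

Call:
send_rows(
  rows=[
    {"offset":[0,0,0.002],"twist":[0,0,0]},
    {"offset":[0,0,0.002],"twist":[0,0,0]},
    {"offset":[0,0,0.002],"twist":[0,0,0]},
    {"offset":[0,0,0.0015],"twist":[0,0,0]},
    {"offset":[0,0,0.001],"twist":[0,0,0]},
  ],
)

```text
t: 33.68
ee_pos: [541.3, 16.9, 305.1]
orientation: [-2.092, -2.343, -0.002]
ft_force: [-1.3, -0.3, 2.5]
width: 40.7
```

```bash
python3 - <<'E'
from h import *
o=st();go([540.9,16.9,142.6],tool(6.5))
E
```

```text
t 33.68 pos [541.3  16.9 305.1] w 40.7 F [-1.3 -0.3  2.5]
shift mm [ 0.  -0.4 -0.5] twist [ 0.03 -0.05 -0.01] rows 1.0
```

Call:
send_rows(
  rows=[
    {"offset":[0,0,0.0015],"twist":[0,0,0]},
    {"offset":[0,0,0.001],"twist":[0,0,0]},
    {"offset":[0,0,0],"twist":[0,0,0]},
    {"offset":[0,0,0],"twist":[0,0,0]},
    {"offset":[0,0,0],"twist":[0,0,0]},
  ],
)

```text
t: 34.1
ee_pos: [541.3, 16.9, 305.5]
orientation: [2.092, 2.343, 0.003]
ft_force: [-0.3, -0.7, -2.6]
width: 40.5
```

Call:
send_rows(
  rows=[
    {"offset":[0,0,0],"twist":[0,0,0]},
    {"offset":[0,0,0],"twist":[0,0,0]},
    {"offset":[0,0,0],"twist":[0,0,0]},
    {"offset":[0,0,0],"twist":[0,0,0]},
    {"offset":[0,0,0],"twist":[0,0,0]},
  ],
  gripper=0.0878,
)

```text
t: 34.52
ee_pos: [541.1, 16.8, 305.1]
orientation: [-2.092, -2.344, -0.001]
ft_force: [0.1, -0.3, 1.9]
width: 70.2
```

Call:
send_rows(
  rows=[
    {"offset":[0,0,0],"twist":[0,0,0]},
    {"offset":[0,0,0],"twist":[0,0,0]},
    {"offset":[0,0,-0.005],"twist":[0,0,0]},
    {"offset":[0,0,-0.02],"twist":[0,0,0]},
    {"offset":[0,0,-0.03],"twist":[0,0,0]},
  ],
)

```text
t: 34.93
ee_pos: [540.1, 16.8, 357.2]
orientation: [-2.088, -2.339, 0.007]
ft_force: [1.1, 0.3, 0.0]
width: 88.1
```

Call:
send_rows(
  rows=[
    {"offset":[0,0,-0.03],"twist":[0,0,0]},
    {"offset":[-0.02,0,-0.03],"twist":[0,0,0]},
    {"offset":[-0.03,0,0],"twist":[0,0,0]},
    {"offset":[0,0,0],"twist":[0,0,0]},
    {"offset":[0,0,0],"twist":[0,0,0]},
  ],
)

```text
t: 35.35
ee_pos: [547.7, -33.8, 428.6]
orientation: [2.087, 2.343, 0.005]
ft_force: [0.4, -0.3, 0.1]
width: 87.7
```

```bash
python3 - <<'E'
from h import *
st(); c,im,d,h,P=shot("wrist","w5"); ok=d>0; x,y,z=P[...,0],P[...,1],P[...,2]
r=ok&(x>430)&(x<690)&(y>-75)&(y<130)
for n,m in dict(tab=r&isred(h)&(z>138)&(z<155),rib=r&(z>138)&(z<155)&(h[...,2]<60),top=r&(abs(z-115)<5)&(h[...,1]<60)).items():
    t=P[m]; print(n,len(t),rect(t),np.median(t[:,2]))
A=np.c_[t[:,:2]-t[:,:2].mean(0),np.ones(len(t))]; print("tilt",np.linalg.lstsq(A,t[:,2],rcond=None)[0].round(4))
t=P[ok&(h[...,0]>5)&(h[...,0]<18)&(h[...,1]>150)&(y<-65)&(y>-115)&(x>510)&(x<600)&(z>60)]; print("pad",len(t),np.median(t,0).round(1) if len(t) else "")
E
```

```text
t 35.35 pos [547.7 -33.8 428.6] w 87.7 F [ 0.4 -0.3  0.1]
tab 407 [519.   12.1   8.   38.8   4.7] 146.55891196119865
rib 316 [559.8  16.6   7.3  47.3   6.4] 146.55241181599214
top 23094 [559.5  17.2 190.  136.8   6.6] 114.78127494554928
tilt [ 1.200000e-03 -4.000000e-04  1.147893e+02]
pad 698 [548.7 -87.3  79.1]
```

View pics/w5.png

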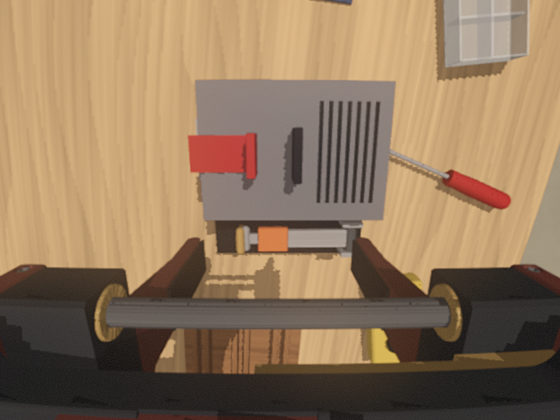

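Hood home: top at z 114.8 as at the start and level. Tab–rib spacing is back to 41 mm (sprung out), and the lever pad is still down at z 79. Handing in.

```bash
python3 - <<'E'
from h import *
st(); print(ctrl.close_job())
E
```

```text
t 35.4 pos [547.6 -33.7 428.2] w 87.8 F [ 0.   0.  -0.1]
the job is handed in; nothing more can be done
None
```

I finished every step in the required order and handed the job in after about 35 s of robot time; no verdict was reported. Only the red and yellow cards were on the rack this run, so the blue slot stays empty.

- **Hood off:** I pinched the tab, lifted the hood and set it upright in the middle of the mat. It was still there when I came back for it.
- **Cards:** I tilted both cards in under their lips and stood them upright in their own slots. Before the hood went back on, the red top read z 94.8 mm at its last check. The yellow top read 94.8 mm right after I let go, and about 91 mm from only a few pixels later.
- **Lever:** I pressed it down until it caught. The pad stayed at z ≈ 79 mm after I let go, down from about 118 mm.
- **Hood back on:** The top is level at z 114.8 mm, the same as at the start. The tab-to-rib spacing is back to 41 mm, so the tab has sprung out.
- **Last state:** The gripper is clear and the wrist force is about zero.

The hood's centre measured about 2.5 mm further in x and up to 3 mm different in y from its start position. That is about the 2.5 mm play plus camera error, and within the judged limits as far as I can measure. Nothing I saw suggests the screwdriver, meter or parts box moved, but I did not measure them again.

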